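Balance check of a batch of stabiliser bars

TASK

Slide the pan of stabiliser bars across the desk, without lifting it, from the parking mark until it stands centred and square on the other mark, and then lay every bar across the balance rail so that all of them balance there level at the same time, let go. When all have been seen balancing together, lay them flat back in the pan, lengthwise as they were, and only then slide the loaded pan back, again without lifting it, so that it stands centred and square on the parking mark. Leave the mug and the bottle alone.

Things in the scene. Friction and masses are not known exactly. Their poses are not given: they have to be found in the camera images.
- pan_center (a point): grey open metal pan, 150 mm (its x) by 158 mm (its y), 30 mm high, 0.25 to 0.5 kg; this point is its centre, 15 mm above its underside. Floor 4 mm thick; inside 142 x 144 mm. The side walls (centred at y = +-75.5 mm, running along x) are 7 mm thick, 30 mm high, and can be pinched from above; there is some 25 mm between a side wall and the nearest bar
- pan: the same pan; origin at the centre of its underside on the desk, axes as above. Its walls at x = +-73 mm are 4 mm thick and 26 mm high
- mark_park: parking mark, flat on the desk, on which the pan starts: two parallel black tape strips 100 mm long, 85 mm in front of and behind the mark's centre (the origin, z = 0), with a small tick at the middle of each. The strips run along the mark's y; a pan on the mark has its x along the mark's x
- mark_check: check mark, of the same look, beside the parking mark to its left or right (roughly 110 to 150 mm away along y); empty at the start. Either mark may be the left one
- rail: balance rail, fixed to the desk between the robot and the marks: an upright aluminium edge 190 mm long (along its y) on a dark foot 36 x 200 mm; origin at the centre of its underside. Fixed obstacles round the work: tape dispenser 94 mm high at x 0.54 to 0.61, y 0.07 to 0.23; lamp head 0.48 m above the desk at x 0.47 to 0.73, y -0.22 to -0.165; cabinet with a tape roll on it, 0.24 m high, at x 0.23 to 0.48, y below -0.24
- rail_top (a point): middle of the rail's top edge, 45 mm above the desk. The edge is flat, 12 mm wide (along x) and runs along y; its x points away from the robot. There is room for three bars side by side, 50 mm apart. Fingers that reach below a bar's underside run into the rail
- bar1_mid (a point): stabiliser bar: aluminium bar 120 x 14 x 20 mm (x, y, z), lying in the pan along the pan's x, bars 38 mm apart; this point is the bar's centre, 10 mm above its underside. A counterweight sits on its -x half, nearer the robot at the start; from 18 mm on the -x side of the centre to the +x end the bar is bare and can be gripped across y. Two or three bars are there; an absent one is None
- bar1: the same bar with its weight; origin at the centre of the bar's underside
- bar1_weight (a joint): distance (m, 0.03 to 0.049) of the bar's counterweight from the bar's centre, towards -x. Steel saddle 20 mm long, 28 mm wide, from 4 to 26 mm above the bar's underside, thumb screw to 32 mm; stays put unless pushed with over 8 N. Bar and weight weigh 80 g each, so the whole balances half-way between their centres
- bar2_mid (a point): stabiliser bar: aluminium bar 120 x 14 x 20 mm (x, y, z), lying in the pan along the pan's x, bars 38 mm apart; this point is the bar's centre, 10 mm above its underside. A counterweight sits on its -x half, nearer the robot at the start; from 18 mm on the -x side of the centre to the +x end the bar is bare and can be gripped across y. Two or three bars are there; an absent one is None
- bar2: the same bar with its weight; origin at the centre of the bar's underside
- bar2_weight (a joint): distance (m, 0.03 to 0.049) of the bar's counterweight from the bar's centre, towards -x. Steel saddle 20 mm long, 28 mm wide, from 4 to 26 mm above the bar's underside, thumb screw to 32 mm; stays put unless pushed with over 8 N. Bar and weight weigh 80 g each, so the whole balances half-way between their centres
- bar3_mid (a point): stabiliser bar: aluminium bar 120 x 14 x 20 mm (x, y, z), lying in the pan along the pan's x, bars 38 mm apart; this point is the bar's centre, 10 mm above its underside. A counterweight sits on its -x half, nearer the robot at the start; from 18 mm on the -x side of the centre to the +x end the bar is bare and can be gripped across y. Two or three bars are there; an absent one is None
- bar3: the same bar with its weight; origin at the centre of the bar's underside
- bar3_weight (a joint): distance (m, 0.03 to 0.049) of the bar's counterweight from the bar's centre, towards -x. Steel saddle 20 mm long, 28 mm wide, from 4 to 26 mm above the bar's underside, thumb screw to 32 mm; stays put unless pushed with over 8 N. Bar and weight weigh 80 g each, so the whole balances half-way between their centres
- mug: white mug, bystander, 97 mm high; origin at the centre of its underside
- cleaner_bottle: cleaner bottle, bystander, 44 mm across, 119 mm high; origin at the centre of its underside

How it is judged (in metres and radians):
On the way, in this order (a step that is already met when the one before it is completed fails the run):
1. the pan stands on the check mark with all the bars in it (centre within 18 mm, square within 0.15 rad) (horizontal distance between pan_center and mark_check below 0.018 m and angle between the x axis of pan and the x axis of mark_check, either way round below 0.15 rad and angle between bar1_mid's own x axis and vertical between 1.49 and 1.65 rad and z of each of bar1_mid, bar2_mid, bar3_mid in the frame of pan_center below 0.006 m and x of bar1_mid in the frame of pan_center between -0.02 and 0.02 m and y of bar1_mid in the frame of pan_center between -0.07 and 0.07 m and contact force between each of bar1, bar2, bar3 and the fingers below 0.05 N and angle between bar2_mid's own x axis and vertical between 1.49 and 1.65 rad and x of bar2_mid in the frame of pan_center between -0.02 and 0.02 m and y of bar2_mid in the frame of pan_center between -0.07 and 0.07 m and angle between bar3_mid's own x axis and vertical between 1.49 and 1.65 rad and x of bar3_mid in the frame of pan_center between -0.02 and 0.02 m and y of bar3_mid in the frame of pan_center between -0.07 and 0.07 m), for 0.2 s.
2. all bars present lie across the rail, level within 0.08 rad, untouched by the robot, at rest, all at once for 0.5 s (angle between bar1_mid's own x axis and vertical between 1.49 and 1.65 rad and contact force between each of bar1, bar2, bar3 and rail above 0.4 N and contact force between each of bar1, bar2, bar3 and the fingers below 0.05 N and contact force between each of bar1, bar2, bar3 and the arm below 0.05 N and z of each of bar1_mid, bar2_mid, bar3_mid in the frame of rail_top above 0.004 m and angle between the x axis of each of bar1_mid, bar2_mid, bar3_mid and the x axis of rail_top, either way round below 0.4 rad and linear speed of each of bar1, bar2, bar3 below 0.02 m/s and angle between bar2_mid's own x axis and vertical between 1.49 and 1.65 rad and angle between bar3_mid's own x axis and vertical between 1.49 and 1.65 rad), for 0.5 s.
3. all bars lie flat in the pan again, released, with the pan still on the check mark's side (over 80 mm from the parking mark) (angle between bar1_mid's own x axis and vertical between 1.49 and 1.65 rad and z of each of bar1_mid, bar2_mid, bar3_mid in the frame of pan_center below 0.006 m and x of bar1_mid in the frame of pan_center between -0.02 and 0.02 m and y of bar1_mid in the frame of pan_center between -0.07 and 0.07 m and contact force between each of bar1, bar2, bar3 and the fingers below 0.05 N and angle between bar2_mid's own x axis and vertical between 1.49 and 1.65 rad and x of bar2_mid in the frame of pan_center between -0.02 and 0.02 m and y of bar2_mid in the frame of pan_center between -0.07 and 0.07 m and angle between bar3_mid's own x axis and vertical between 1.49 and 1.65 rad and x of bar3_mid in the frame of pan_center between -0.02 and 0.02 m and y of bar3_mid in the frame of pan_center between -0.07 and 0.07 m and horizontal distance between pan_center and mark_park above 0.08 m), for 0.2 s.
At the end, for the whole second after the job is handed in: The pan stands on the parking mark (centre within 18 mm, square within 0.15 rad) with all the bars lying flat in it lengthwise (each bar's centre within 20 mm of the pan's middle along the pan's x), released and at rest (horizontal distance between pan_center and mark_park below 0.018 m and angle between the x axis of pan and the x axis of mark_park, either way round below 0.15 rad and angle between bar1_mid's own x axis and vertical between 1.49 and 1.65 rad and z of each of bar1_mid, bar2_mid, bar3_mid in the frame of pan_center below 0.006 m and x of bar1_mid in the frame of pan_center between -0.02 and 0.02 m and y of bar1_mid in the frame of pan_center between -0.07 and 0.07 m and contact force between each of bar1, bar2, bar3 and the fingers below 0.05 N and angle between bar2_mid's own x axis and vertical between 1.49 and 1.65 rad and x of bar2_mid in the frame of pan_center between -0.02 and 0.02 m and y of bar2_mid in the frame of pan_center between -0.07 and 0.07 m and angle between bar3_mid's own x axis and vertical between 1.49 and 1.65 rad and x of bar3_mid in the frame of pan_center between -0.02 and 0.02 m and y of bar3_mid in the frame of pan_center between -0.07 and 0.07 m and linear speed of each of bar1, bar2, bar3, pan below 0.02 m/s); the robot touches nothing.
It fails at once if the pan is lifted off the desk or tipped (12 mm or 0.12 rad) (height (world z) of pan above 0.012 m or angle between pan's own z axis and vertical above 0.12 rad).
It fails at once if the mug or the bottle is moved by more than 30 mm (distance of any of mug, cleaner_bottle from where it was at the start of the episode above 0.03 m).
Of bar1, bar2, bar3 only 2 to 3 are there at a start; the rules pass over those that are not, and their reading is None.
At some moment in a run one of pan may be knocked a few centimetres aside while the robot is not near it.
Once in a run the grip may slacken for a moment while it holds something.
It also fails if it takes over 208 s, if anything falls off the work surface, if the arm or the gripper's body presses on something with over 40 N, if the wrist force passes 120 N, or if a joint passes its speed limit or range.

ROBOT

A 6-joint arm with a two-finger parallel gripper is mounted at the origin on a cart in front of the work surface, level with it; the furniture and walls round the work are solid. World frame = base frame: x ahead of the robot, y to its left, z up, the work surface at z = 0. Lengths are in m, angles in degrees, forces in N, time in s.
With the tool pointing down it reaches from about 0.375 to 0.9 m from the base axis. Payload 3.1 kg.
Tool frame: the origin (TCP) lies at the very end of the fingers, on their centre line; the grasp point (between the pads) lies 19 mm behind it; z points along the fingers, y is the line along which they close (so a half turn about z gives the same grasp; the last joint's range is limited). The gripper opens to 87 mm and grips with 3 to 60 N. Pads are 19 mm wide; open, the fingers measure 117 mm over their backs; the gripper's body (75 mm by 190 mm) begins 51 mm behind the grasp point.
Start: joints at [-76.519, 30.224, 82.088, -0, 67.689, -10.227], TCP at [0.251, -0.572, 0.223] pointing down, gripper open.
Joint ranges: [-176.69, 176.69], [-43.24, 126.21], [12.49, 139.97], [-82, 262], [0, 151.66], [-163.58, 163.58]. Speed limits (degrees/s): [159.86, 159.86, 180, 180, 180, 180].

INTERFACE

Orientations are given as a 3x3 rotation matrix whose columns are the frame's x, y, z axes.
In Python, from rig import bot gives the robot as it stands.
- The arm moves only by the tool move_arm, never from a script. Its argument "increments" is a list of rows, each an object with "xyz": the shift along the tool's x, y, z in mm, a list of three; "roll": the turn about the tool's z in rad; "grip": the opening in per cent of the stroke, from 0 (shut) to 100 (fully open). A call has 1 to 5 rows; each row shifts and turns the commanded pose from where the row before left it, along the tool's axes as they then stand; what a row does not reach is not made up. A row lasts 1/12 s, in which the tool goes at most 41.7 mm and 7.16 degrees, less where a joint would pass 70% of its speed; a pose out of reach is approached as far as the arm can. A call is refused whole if a number of a shift passes 41.7 or a number of a turn 0.125, either way. A call with a gripper value outside its range is refused whole. The fingers move at their own pace and stop on an object; the grip force is fixed at half the most. Time passes only in rows, so rows that do not move let the fingers close. It gives the time, the measured TCP pose, the force, the opening and the grip force at its end, in the units of the state.
- bot.read_state(): the state, without advancing time (a new reading comes with each control period).
- bot.capture(name): name is "side" or "top"; returns (picture, depth): 384x512x3 uint8, red, green, blue; 384x512 float32, m along the optical axis (not along the pixel's ray), 0 where there is no reading.
- bot.camera_model(name): a dict with "intrinsics" (3x3 intrinsics, pixels), "rvec" (rotation vector, rad) and "tvec" (3), from world to camera coordinates, as OpenCV has them. Camera axes: x right, y down, z forward; pixel columns grow to the right and rows downward; lengths in m; the calibration is good to about 2 mm. A picture is of the moment at which its call begins. camera_model takes no time and is no camera call.
- bot.hand_in(): hands the job in; it is judged then, once.
Trained networks look in the newest picture that a camera, given by its name, has taken for a name from the list of things; names that differ only in an ending like _2 or _b are one class to them, and where a whole thing is asked for, a point or a joint stands for the part that bears it (a point fixed in the world has none). Each returns a list of dicts, best first, with "conf" (0 to 1); they miss things now and then, are a little off and sometimes report something else, mostly with a low value. They report only what shows in the picture. A call takes as long as a camera call.
- bot.spot_in(label, camera): "at" ([x, y, z] in m, in the coordinates of the camera as it stood for that picture, good to about 4 mm: the middle of the surface that is visible of it).
- bot.trace(label, camera): "mask" (384x512 bool, what is visible of it).
The state is a dict: "time_s": time; "joint_positions": joint angles; "qvel": joint speeds; "tau": joint torques, N m; "position": TCP position; "tcp_rot": TCP orientation; "force": force on the tool from outside, world axes, zero at the start; "moment": the same for the moment, N m; "opening": opening from 0.0 (shut) to 1.0 (fully open); "grasp_force": force on a finger pad.
Only numpy, scipy, OpenCV 4.12 (cv2) and the standard library are available. Lean on these libraries where they do the work, as an engineer would, in place of code of your own. Each camera call takes 0.05 s, during which the arm holds its last target. There are 200 camera calls.

## Working session

There is one attempt and no reset: what is moved stays moved. The work goes in short steps, Python scripts to look and compute and a tool call to move; the robot and the scene stay as the last step left them, time stands still between calls to the robot, and variables do not carry over. Pictures are saved under pics/ and viewed, at most 14 in all, crops included, and the job is handed in when it is done.

Besides the shell and the picture viewer there is one more tool, called after "Call:" as name([rows], argument=value, ...), one row to a line, values as JSON. move_arm: Moves the arm, as the interface text tells. Its arguments: {"type":"object","properties":{"increments":{"type":"array"}},"required":["increments"]}

```bash
mkdir -p pics; ls; cat > h.py <<'E'
import numpy as np, cv2
from rig import bot
def cam(n):
    m=bot.camera_model(n); R=cv2.Rodrigues(np.array(m['rvec'],float))[0]; return np.array(m['intrinsics'],float),R,np.array(m['tvec'],float).ravel()
def c2w(p,n):
    K,R,t=cam(n); return (np.asarray(p)-t)@R
def cloud(d,n):
    K,R,t=cam(n); v,u=np.mgrid[:d.shape[0],:d.shape[1]]
    p=np.stack([(u-K[0,2])/K[0,0]*d,(v-K[1,2])/K[1,1]*d,d],-1); return (p-t)@R
def w2p(P,n):
    K,R,t=cam(n); q=(np.atleast_2d(P)@R.T+t)@K.T; return q[:,:2]/q[:,2:]
def save(im,f,s=1.5):
    cv2.imwrite('pics/'+f,cv2.resize(im[:,:,::-1],None,fx=s,fy=s))
E
cat > a.py <<'E'
from h import *
s=bot.read_state(); print(s['position'],s['tcp_rot'],s['time_s'])
for n in ['top','side']:
    im,d=bot.capture(n); save(im,n+'0.png'); np.savez(n+'0.npz',im=im,d=d)
    K,R,t=cam(n); print(n,-R.T@t,R[2])
    for l in ['pan','mark_park','mark_check','rail','bar1','bar2','bar3','bar1_weight','mug','cleaner_bottle']:
        print(l,[(round(r['conf'],2),c2w(r['at'],n).round(3).tolist()) for r in bot.spot_in(l,n)[:4]])
E
python3 a.py
```

```text
pics
[ 0.25114318 -0.57153713  0.22155638] [[ 9.15613032e-01  4.02060336e-01 -5.11922914e-04]
 [ 4.02060484e-01 -9.15610687e-01  2.10644766e-03]
 [ 3.78196964e-04 -2.13451491e-03 -9.99997650e-01]] 0.0
top [ 0.43140845 -0.01479878  0.96858201] [ 0.1772375   0.00296294 -0.98416365]
pan [(0.98, [0.695, -0.026, 0.006])]
mark_park [(0.78, [0.619, -0.008, 0.0])]
mark_check [(0.82, [0.786, 0.134, -0.002])]
rail [(0.91, [0.46, -0.016, 0.004])]
bar1 [(0.92, [0.677, -0.014, 0.024]), (0.79, [0.691, 0.025, 0.02])]
bar2 [(0.92, [0.677, -0.014, 0.024]), (0.79, [0.691, 0.025, 0.02])]
bar3 [(0.92, [0.677, -0.014, 0.024]), (0.79, [0.691, 0.025, 0.02])]
bar1_weight [(0.54, [0.649, 0.027, 0.028]), (0.34, [0.62, -0.203, 0.072])]
mug [(0.96, [0.472, 0.181, 0.044])]
cleaner_bottle [(0.97, [0.622, -0.201, 0.076])]
side [0.35021237 0.67674926 0.52871996] [ 0.25822214 -0.80670369 -0.53155478]
pan [(0.75, [0.704, -0.04, 0.009])]
mark_park [(0.4, [0.618, -0.035, -0.002])]
mark_check [(0.83, [0.786, 0.137, 0.001])]
rail [(0.82, [0.456, -0.003, 0.009])]
bar1 [(0.82, [0.688, 0.035, 0.022]), (0.8, [0.69, -0.006, 0.021])]
bar2 [(0.82, [0.688, 0.035, 0.022]), (0.8, [0.69, -0.006, 0.021])]
bar3 [(0.82, [0.688, 0.035, 0.022]), (0.8, [0.69, -0.006, 0.021])]
bar1_weight [(0.62, [0.647, 0.036, 0.026])]
mug [(0.77, [0.47, 0.198, 0.064])]
cleaner_bottle [(0.55, [0.631, -0.19, 0.055])]
```

View pics/top0.png

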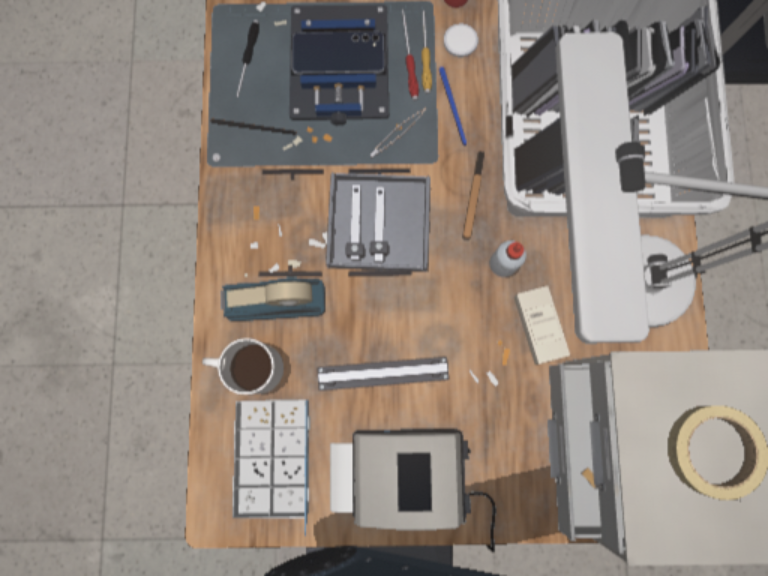

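View pics/side0.png

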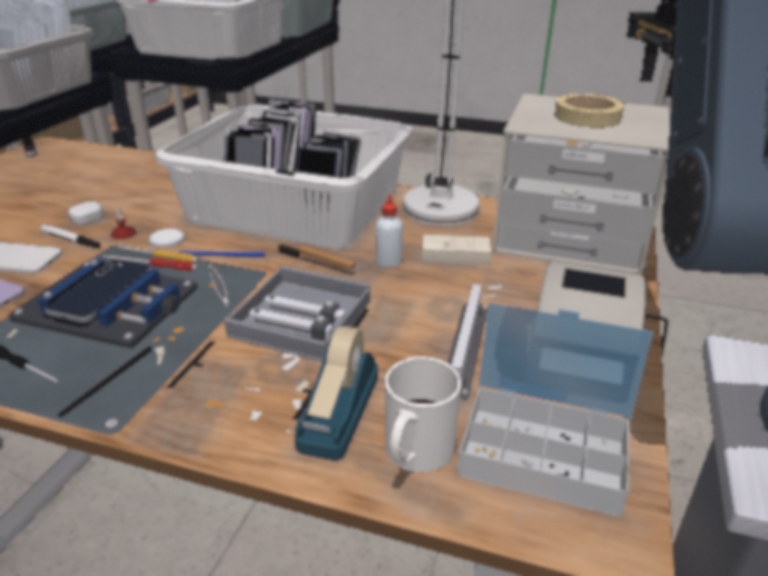

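Top view: pan at about (380,222) on the right (parking) mark, with two bars at (356,222) and (379,222), weights towards the robot. The check mark is on the left at (292,222) and the rail at (383,373). Side view agrees. Next I measure the geometry.

```bash
cat > m.py <<'E'
from h import *
def rect(P):
    (c,s,a)=cv2.minAreaRect((P[:,:2]*1000).astype(np.float32)); 
    if s[0]<s[1]: s=s[::-1]; a+=90
    return np.round(c,1),np.round(s,1),round((a+90)%180-90,1)
def pan(d,im,n='top',reg=(0.58,0.82,-0.15,0.25)):
    # from mask: rim points
    C=cloud(d,n); m=bot.trace('pan',n)[0]['mask']; ok=m&(d>0)&(C[...,2]>.017)&(C[...,2]<.034)
    print('pan mask n',m.sum(),'rim',rect(C[ok]), 'all',rect(C[m&(d>0)]))
def strips(im,d,n,reg):
    C=cloud(d,n); g=im.max(-1); ok=(g<75)&(abs(C[...,2])<.008)&(C[...,0]>reg[0])&(C[...,0]<reg[1])&(C[...,1]>reg[2])&(C[...,1]<reg[3])
    k,l,st,ce=cv2.connectedComponentsWithStats(ok.astype(np.uint8))
    for i in range(1,k):
        if st[i,4]>40: print(' strip px',ce[i].round(),st[i,4],rect(C[l==i]))
def bars(d,n,m=None):
    C=cloud(d,n)
    for r in bot.trace('bar1',n)[:4]:
        m=r['mask']&(d>0); P=C[m]; print(' bar conf',round(r['conf'],2),'n',m.sum(),'z',np.percentile(P[:,2],[5,50,95]).round(3),rect(P))
        v,u=np.nonzero(m); print('   x range',P[:,0].min().round(4),P[:,0].max().round(4),'mean',P.mean(0).round(4))
    for r in bot.trace('bar1_weight',n)[:3]:
        P=C[r['mask']&(d>0)]; print(' wt',round(r['conf'],2),rect(P),P.mean(0).round(4),P.max(0).round(4))
if __name__=='__main__':
    for n in ['top','side']:
        im,d=bot.capture(n); print(n); pan(d,im,n); bars(d,n)
        if n=='top':
            for l in ['mark_park','mark_check']:
                for r in bot.trace(l,n)[:3]: print(l,r['conf'],r['mask'].sum(),rect(cloud(d,n)[r['mask']&(d>0)]))
            strips(im,d,n,(.6,.81,-.12,.22))
        C=cloud(d,n); ok=(C[...,2]>.038)&(C[...,2]<.052)&(abs(C[...,0]-.46)<.04)&(abs(C[...,1])<.125); print('rail',ok.sum(),rect(C[ok]),C[ok].mean(0))
E
python3 m.py
```

```text
top
pan mask n 3492 rim (array([696.6, -11.9]), array([157.9, 151.1]), 86.8) all (array([696.6, -10.2]), array([160.7, 151.6]), 87.2)
 bar conf 0.66 n 383 z [0.007 0.025 0.034] (array([695.1,  21.6]), array([119.3,  27.5]), -2.9)
   x range 0.6354 0.7548 mean [0.6859 0.0242 0.0249]
 bar conf 0.55 n 379 z [0.007 0.025 0.034] (array([696.4, -14. ]), array([129.7,  25.8]), -1.8)
   x range 0.6316 0.7613 mean [ 0.6856 -0.0127  0.0252]
 bar conf 0.36 n 240 z [-0.001  0.002  0.005] (array([703.3, 128. ]), array([178.9,  97. ]), -1.5)
   x range 0.615 0.793 mean [0.7351 0.1294 0.0023]
 wt 0.61 (array([649. ,  24.6]), array([25.6, 18.4]), 89.2) [0.6484 0.0246 0.0314] [0.6583 0.0374 0.0405]
mark_park 0.67 122 (array([701.8, -15. ]), array([175.4,  85.5]), 0.4)
mark_check 0.61 320 (array([703.8, 128.3]), array([184.5,  97.4]), -1.5)
mark_check 0.2 89 (array([651.2, -12.6]), array([25.7, 17.2]), 88.2)
 strip px [193. 114.] 65 (array([782.9, 127.6]), array([95.5, 14.3]), -89.0)
 strip px [252. 114.] 79 (array([785. , -14.2]), array([95.3,  5.6]), 88.9)
 strip px [256. 181.] 65 (array([616.5, -13
[... 221 characters left out ...]
ay([696.4,  -7.5]), array([252.7, 203.1]), 87.2)
 bar conf 0.83 n 544 z [0.006 0.021 0.03 ] (array([689.9,  -3.3]), array([105.4,  82.7]), 30.1)
   x range 0.6342 0.7541 mean [ 0.6923 -0.0069  0.0193]
 bar conf 0.73 n 173 z [0.011 0.026 0.035] (array([652.8,  27.9]), array([70.7, 26.8]), -75.5)
   x range 0.6402 0.6747 mean [0.6502 0.033  0.0242]
 bar conf 0.7 n 638 z [0.006 0.021 0.03 ] (array([700.8,  28.3]), array([126.5,  72. ]), 0.9)
   x range 0.6374 0.7642 mean [0.6935 0.0308 0.0192]
 wt 0.59 (array([652.6,  28.9]), array([80. , 28.1]), -72.8) [0.6512 0.0324 0.0232] [0.6775 0.0666 0.0376]
rail 399 (array([458.8,  -2. ]), array([213.4,  35.5]), -78.3) [0.458591   0.00188826 0.04411324]
```

Call:
move_arm([
  {"xyz": [0, 0, -20], "roll": 0.1165, "grip": 100},
  {"xyz": [0, 0, -20], "roll": 0.1165, "grip": 60},
  {"xyz": [0, 0, -20], "roll": 0.1165, "grip": 30},
  {"xyz": [0, 0, -20], "roll": 0.1165, "grip": 30},
  {"xyz": [9.3, -38.7, 0], "roll": 0, "grip": 30},
])

```text
time_s: 2.02
position: [0.2618, -0.543, 0.3072]
tcp_rot: [[0.998, -0.061, 0.002], [-0.061, -0.998, -0.017], [0.003, 0.016, -1.0]]
force: [0.6, -1.3, 1.3]
opening: 0.782
grasp_force: 0.0
```

Call:
move_arm([
  {"xyz": [9.3, -38.7, 0], "roll": 0, "grip": 30},
  {"xyz": [9.3, -38.7, 0], "roll": 0, "grip": 30},
  {"xyz": [9.3, -38.7, 0], "roll": 0, "grip": 30},
  {"xyz": [9.3, -38.7, 0], "roll": 0, "grip": 30},
  {"xyz": [9.3, -38.7, 0], "roll": 0, "grip": 30},
])

```text
time_s: 2.43
position: [0.3193, -0.3414, 0.3027]
tcp_rot: [[0.999, -0.053, 0.0], [-0.053, -0.999, -0.0], [0.0, 0.0, -1.0]]
force: [0.9, -0.0, 1.1]
opening: 0.401
grasp_force: 0.0
```

Call:
move_arm([
  {"xyz": [9.3, -38.7, 0], "roll": 0, "grip": 30},
  {"xyz": [9.3, -38.7, 0], "roll": 0, "grip": 30},
  {"xyz": [9.3, -38.7, 0], "roll": 0, "grip": 30},
  {"xyz": [9.3, -38.7, 0], "roll": 0, "grip": 30},
  {"xyz": [0, 0, 0], "roll": 0, "grip": 30},
])

```text
time_s: 2.85
position: [0.3643, -0.1836, 0.3025]
tcp_rot: [[0.999, -0.045, -0.0], [-0.045, -0.999, 0.005], [-0.001, -0.005, -1.0]]
force: [-0.5, 0.1, -0.7]
opening: 0.303
grasp_force: 0.0
```

Call:
move_arm([
  {"xyz": [20, -32, 0], "roll": 0, "grip": 30},
  {"xyz": [20, -32, 0], "roll": 0, "grip": 30},
  {"xyz": [20, -32, 0], "roll": 0, "grip": 30},
  {"xyz": [20, -32, 0], "roll": 0, "grip": 30},
  {"xyz": [32, 1.7, 20], "roll": 0, "grip": 30},
])

```text
time_s: 3.27
position: [0.4837, -0.0656, 0.2856]
tcp_rot: [[0.999, -0.047, 0.005], [-0.047, -0.999, 0.001], [0.005, -0.001, -1.0]]
force: [0.3, -0.9, 0.8]
opening: 0.298
grasp_force: 0.0
```

Call:
move_arm([
  {"xyz": [32, 1.7, 20], "roll": 0, "grip": 30},
  {"xyz": [32, 1.7, 20], "roll": 0, "grip": 30},
  {"xyz": [32, 1.7, 20], "roll": 0, "grip": 30},
  {"xyz": [32, 1.7, 20], "roll": 0, "grip": 30},
  {"xyz": [32, 1.7, 20], "roll": 0, "grip": 30},
])

```text
time_s: 3.68
position: [0.6437, -0.0877, 0.1813]
tcp_rot: [[0.999, -0.052, -0.0], [-0.052, -0.999, -0.0], [-0.0, 0.0, -1.0]]
force: [0.9, -0.8, 1.2]
opening: 0.296
grasp_force: 0.0
```

Call:
move_arm([
  {"xyz": [32, 1.7, 20], "roll": 0, "grip": 30},
  {"xyz": [30, 1.7, 20], "roll": 0, "grip": 30},
  {"xyz": [0, 0, 0], "roll": 0, "grip": 30},
  {"xyz": [0, 0, 0], "roll": 0, "grip": 30},
])

```text
time_s: 4.02
position: [0.7035, -0.0941, 0.139]
tcp_rot: [[0.999, -0.052, -0.005], [-0.052, -0.999, 0.001], [-0.005, -0.001, -1.0]]
force: [-1.3, 0.6, 0.3]
opening: 0.298
grasp_force: 0.0
```

```bash
cat > b.py <<'E'
from m import *
import sys
s=bot.read_state(); print(s['position'].round(4) if hasattr(s['position'],'round') else s['position'])
im,d=bot.capture('top'); save(im,sys.argv[1],1.5)
pan(d,im,'top'); bars(d,'top')
C=cloud(d,'top'); g=im.min(-1); ok=(g>150)&(abs(C[...,0]-.46)<.04)&(abs(C[...,1]+.013)<.085)&(C[...,2]>.035)&(C[...,2]<.056)
P=C[ok]; print('rail',len(P),P.mean(0),np.degrees(np.arctan(np.polyfit(P[:,1],P[:,0],1)[0])))
E
python3 b.py t1.png
```

```text
[ 0.7035 -0.0941  0.139 ]
pan mask n 446 rim (array([735.1,  57.8]), array([105.5,  41.3]), -28.7) all (array([652.9,  39. ]), array([260.7,  58.2]), 2.8)
 bar conf 0.64 n 74 z [0.022 0.025 0.028] (array([662.2,  17.9]), array([179.8,  14.7]), 5.1)
   x range 0.5733 0.7518 mean [0.7318 0.0249 0.0313]
 wt 0.15 (array([703.7, 128.1]), array([179. ,  93.6]), -1.0) [0.7239 0.1319 0.0018] [0.793  0.1765 0.0075]b.py:7: RuntimeWarning: Mean of empty slice.
  P=C[ok]; print('rail',len(P),P.mean(0),np.degrees(np.arctan(np.polyfit(P[:,1],P[:,0],1)[0])))
  ret = um.true_divide(
Traceback (most recent call last):
  File "b.py", line 7, in <module>
    P=C[ok]; print('rail',len(P),P.mean(0),np.degrees(np.arctan(np.polyfit(P[:,1],P[:,0],1)[0])))
                                                                ~~~~~~~~~~^^^^^^^^^^^^^^^^^
TypeError: expected non-empty vector for x
```

Call:
move_arm([
  {"xyz": [0, -7, 30], "roll": 0, "grip": 30},
  {"xyz": [0, 0, 35], "roll": 0, "grip": 30},
  {"xyz": [0, 0, 28], "roll": 0, "grip": 30},
  {"xyz": [0, 0, 15], "roll": 0, "grip": 30},
  {"xyz": [0, 0, 0], "roll": 0, "grip": 30},
])

```text
time_s: 4.63
position: [0.7013, -0.0861, 0.0322]
tcp_rot: [[0.999, -0.052, -0.006], [-0.052, -0.999, 0.002], [-0.006, -0.001, -1.0]]
force: [-1.0, 0.3, -0.1]
opening: 0.3
grasp_force: 0.0
```

```bash
python3 - <<'E'
from h import *
im,d=bot.capture('side'); c=im[130:270,90:330]; save(c,'s1.png',3)
z=np.load('top0.npz'); im,d=z['im'],z['d']; C=cloud(d,'top'); g=im.min(-1)
ok=(g>140)&(abs(C[...,0]-.46)<.03)&(abs(C[...,1]+.013)<.08)
P=C[ok]; print('rail',len(P),P.mean(0),np.median(P[:,2]),np.degrees(np.arctan(np.polyfit(P[:,1],P[:,0],1)[0])))
ok=(g>140)&(abs(C[...,0]-.46)<.03)&(abs(C[...,1]+.013)<.13)&(abs(C[...,2]-.045)<.012); print(C[ok].min(0),C[ok].max(0))
E
```

```text
rail 720 [ 0.44833075 -0.01372274  0.39481865] 0.0472747572057673 -3.378372432704689
[ 0.4490786  -0.10825794  0.03433739] [0.4709681  0.07932603 0.05122725]
```

View pics/s1.png

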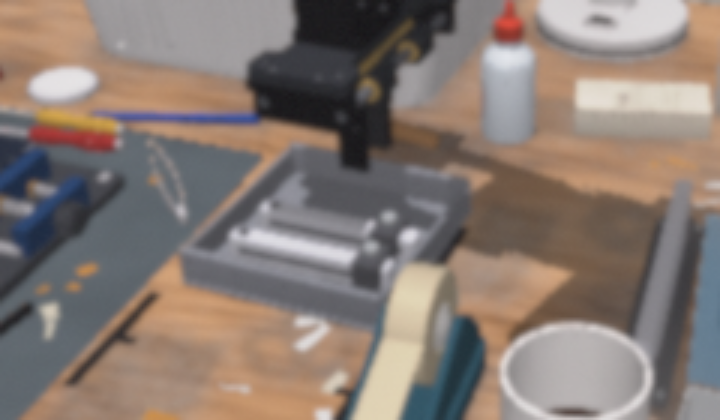

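Side view: the inner finger at (355,150) stands just inside the far side wall, as planned. I go down and pinch.

Call:
move_arm([
  {"xyz": [0, 0, 11], "roll": 0, "grip": 30},
  {"xyz": [0, 0, 10], "roll": 0, "grip": 30},
  {"xyz": [0, 0, 0], "roll": 0, "grip": 30},
  {"xyz": [0, 0, 0], "roll": 0, "grip": 0},
  {"xyz": [0, 0, 0], "roll": 0, "grip": 0},
])

```text
time_s: 5.1
position: [0.7047, -0.0869, 0.0142]
tcp_rot: [[0.999, -0.052, 0.001], [-0.052, -0.999, -0.0], [0.001, 0.0, -1.0]]
force: [0.5, 0.2, 0.6]
opening: 0.223
grasp_force: 0.0
```

Call:
move_arm([
  {"xyz": [0, 0, 0], "roll": 0, "grip": 0},
  {"xyz": [0, 0, 0], "roll": 0, "grip": 0},
  {"xyz": [0, 0, 0], "roll": 0, "grip": 0},
  {"xyz": [0, 0, 0], "roll": 0, "grip": 0},
  {"xyz": [0, 0, 0], "roll": 0, "grip": 0},
])

```text
time_s: 5.52
position: [0.7049, -0.0875, 0.0142]
tcp_rot: [[0.999, -0.052, 0.001], [-0.052, -0.999, -0.001], [0.001, 0.001, -1.0]]
force: [-1.1, -2.4, 2.2]
opening: 0.074
grasp_force: 30.0
```

Call:
move_arm([
  {"xyz": [0, -6, 0], "roll": 0, "grip": 0},
  {"xyz": [0, -12, 0], "roll": 0, "grip": 0},
  {"xyz": [-0.5, -12, 0], "roll": 0, "grip": 0},
  {"xyz": [0, -12, 0], "roll": 0, "grip": 0},
  {"xyz": [0, -12, 0], "roll": 0, "grip": 0},
])

```text
time_s: 5.93
position: [0.7072, -0.0336, 0.0142]
tcp_rot: [[0.999, -0.052, 0.001], [-0.052, -0.999, -0.002], [0.001, 0.002, -1.0]]
force: [-0.5, -5.3, 2.7]
opening: 0.074
grasp_force: 30.0
```

Call:
move_arm([
  {"xyz": [0, -12, 0], "roll": 0, "grip": 0},
  {"xyz": [-0.5, -12, 0], "roll": 0, "grip": 0},
  {"xyz": [0, -12, 0], "roll": 0, "grip": 0},
  {"xyz": [-0.5, -12, 0], "roll": 0, "grip": 0},
  {"xyz": [0, -12, 0], "roll": 0, "grip": 0},
])

```text
time_s: 6.35
position: [0.7091, 0.0267, 0.0142]
tcp_rot: [[0.999, -0.051, 0.001], [-0.051, -0.999, -0.002], [0.001, 0.002, -1.0]]
force: [-0.2, -6.2, 2.6]
opening: 0.077
grasp_force: 30.0
```

Call:
move_arm([
  {"xyz": [0, -12, 0], "roll": 0, "grip": 0},
  {"xyz": [0, -9, 0], "roll": 0, "grip": 0},
  {"xyz": [0, -5, 0], "roll": 0, "grip": 0},
  {"xyz": [0, 0, 0], "roll": 0, "grip": 0},
  {"xyz": [0, 0, 0], "roll": 0, "grip": 0},
])

```text
time_s: 6.77
position: [0.7104, 0.0545, 0.0142]
tcp_rot: [[0.999, -0.052, 0.001], [-0.052, -0.999, 0.002], [0.001, -0.002, -1.0]]
force: [-0.9, 0.8, 6.1]
opening: 0.078
grasp_force: 30.0
```

Call:
move_arm([
  {"xyz": [0, 0, 0], "roll": 0, "grip": 30},
  {"xyz": [0, 0, 0], "roll": 0, "grip": 30},
  {"xyz": [0, 0, 0], "roll": 0, "grip": 30},
  {"xyz": [0, 0, -10], "roll": 0, "grip": 30},
  {"xyz": [0, 0, -40], "roll": 0, "grip": 30},
])

```text
time_s: 7.18
position: [0.7039, 0.0535, 0.0565]
tcp_rot: [[0.998, -0.053, -0.016], [-0.053, -0.999, 0.002], [-0.016, -0.001, -1.0]]
force: [-0.5, 0.4, -0.5]
opening: 0.28
grasp_force: 0.0
```

Call:
move_arm([
  {"xyz": [0, 0, -40], "roll": 0, "grip": 30},
  {"xyz": [0, 0, -40], "roll": 0, "grip": 30},
  {"xyz": [-36, 21, -10], "roll": 0, "grip": 30},
  {"xyz": [-36, 21, -10], "roll": 0, "grip": 30},
  {"xyz": [-36, 21, 0], "roll": 0, "grip": 30},
])

```text
time_s: 7.6
position: [0.6018, -0.0035, 0.1663]
tcp_rot: [[0.999, -0.051, 0.007], [-0.051, -0.999, -0.001], [0.007, 0.001, -1.0]]
force: [-0.3, -0.6, -0.8]
opening: 0.296
grasp_force: 0.0
```

Call:
move_arm([
  {"xyz": [-36, 21, 0], "roll": 0, "grip": 30},
  {"xyz": [-36, 21, 0], "roll": 0, "grip": 30},
  {"xyz": [-36, 21, 0], "roll": 0, "grip": 30},
  {"xyz": [-36, 21, 0], "roll": 0, "grip": 30},
  {"xyz": [0, 0, 0], "roll": 0, "grip": 30},
])

```text
time_s: 8.02
position: [0.4441, -0.0793, 0.1626]
tcp_rot: [[0.998, -0.056, -0.01], [-0.056, -0.998, 0.003], [-0.011, -0.003, -1.0]]
force: [-0.5, 0.6, -0.6]
opening: 0.301
grasp_force: 0.0
```

```bash
cat > b.py <<'E'
from m import *
import sys
s=bot.read_state(); print(np.round(s['position'],4),s['time_s'])
im,d=bot.capture('top'); 
if len(sys.argv)>1: save(im[80:300,100:350],sys.argv[1],3)
np.savez('last.npz',im=im,d=d)
pan(d,im,'top'); bars(d,'top')
strips(im,d,'top',(.6,.81,-.12,.22))
E
python3 b.py t2.png
```

```text
[ 0.4441 -0.0793  0.1626] 8.0167
pan mask n 3505 rim (array([702.1, 130.7]), array([158.4, 151.8]), 87.1) all (array([702.3, 134.2]), array([165.4, 151.8]), 87.3)
 bar conf 0.85 n 369 z [0.013 0.025 0.033] (array([696.9, 168.2]), array([112.7,  25.3]), 2.7)
   x range 0.6407 0.7534 mean [0.6891 0.1654 0.025 ]
 bar conf 0.62 n 378 z [0.017 0.026 0.033] (array([696.1, 128.9]), array([119.2,  28.3]), -2.5)
   x range 0.6365 0.7557 mean [0.6883 0.129  0.0256]
 wt 0.23 (array([702.3, 133.2]), array([167.4, 151.8]), 87.3) [0.705  0.1283 0.0102] [0.7793 0.2142 0.0348]
 strip px [251. 113.] 52 (array([785.9, -13. ]), array([92.9,  4.5]), -89.6)
```

View pics/t2.png

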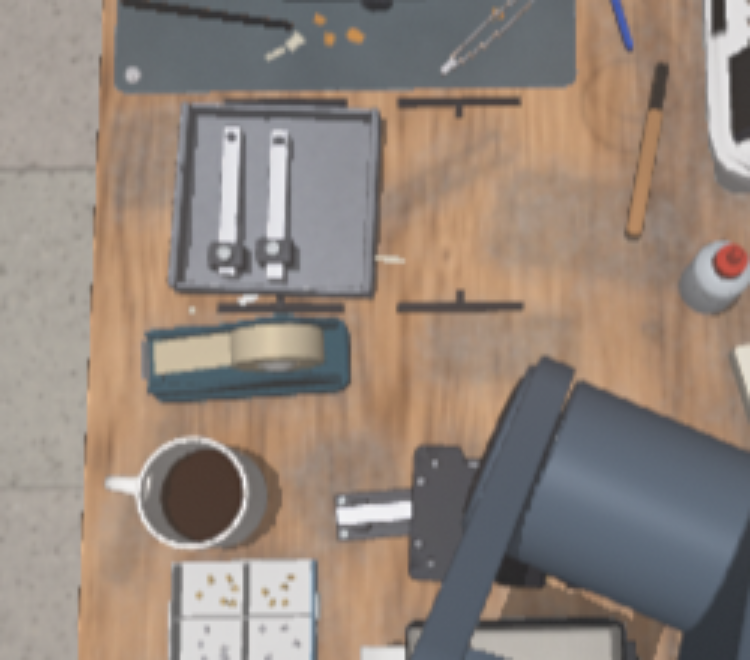

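The pan stands on the check mark: strips at (285,101) and (280,307) in the crop, pan centred between them. The bars are at (231,200) and (279,200) with their weights near (228,256) and (274,250). I refine the weight positions along each bar.

```bash
cat > w.py <<'E'
from h import *
z=np.load('last.npz'); im,d=z['im'],z['d']; K,R,t=cam('top'); g=im.max(-1).astype(float)
# sample brightness along bar axis, plane z=0.024 (bar top) / 0.030 (weight top)
yaw=np.radians(-2.9); ax=np.array([np.cos(yaw),np.sin(yaw)]); n=np.array([-ax[1],ax[0]])
for name,c in (('bar1',(.698,.1665)),('bar2',(.698,.1285))):
    C=cloud(d,'top'); ok=(d>0)&(abs(C[...,2]-.022)<.02)&(abs(C[...,0]-.7)<.066)&(abs((C[...,:2]-c)@n)<.017)&(C[...,2]>.012)
    P=C[ok]; G=g[ok]; s=(P[:,:2]-c)@ax; q=(P[:,:2]-c)@n; br=G>150
    far=(br)&(s>-.01); print(name,'axis offset',np.median(q[far]).round(4),'yaw corr deg',np.degrees(np.polyfit(s[far],q[far],1)[0]).round(1),'s range bright',s[br].min().round(4),s[br].max().round(4))
    for h in (.021,.024,.030):
        prof=[]
        for S in np.arange(-.068,.066,.002):
            L=[]
            for o in ((0,) if h<.03 else (-.010,.010)):
                X=np.array([*(np.array(c)+ax*S+n*(o+np.median(q[far]))),h]); p=w2p(X,'top')[0]; L.append(cv2.remap(g.astype(np.float32),np.float32([[p[0]]]),np.float32([[p[1]]]),1)[0,0])
            prof.append(int(np.mean(L)))
        if h!=.021: print(h,[(int(round(S*1000)),v) for S,v in zip(np.arange(-.068,.066,.002),prof)])
E
python3 w.py
```

```text
bar1 axis offset 0.0015 yaw corr deg 1.7 s range bright -0.0571 0.0612
0.024 [(-68, 134), (-66, 151), (-64, 156), (-62, 147), (-60, 140), (-58, 157), (-56, 210), (-54, 195), (-52, 129), (-50, 98), (-48, 116), (-46, 165), (-44, 205), (-42, 208), (-40, 204), (-38, 184), (-36, 156), (-34, 144), (-32, 197), (-30, 227), (-28, 231), (-26, 230), (-24, 229), (-22, 229), (-20, 229), (-18, 230), (-16, 230), (-14, 230), (-12, 230), (-10, 230), (-8, 230), (-6, 230), (-4, 230), (-2, 230), (0, 231), (2, 231), (4, 231), (6, 230), (8, 230), (10, 230), (12, 230), (14, 230), (16, 230), (18, 231), (20, 231), (22, 231), (24, 231), (26, 231), (28, 231), (30, 231), (32, 231), (34, 231), (36, 231), (38, 231), (40, 232), (42, 232), (44, 232), (46, 231), (48, 205), (50, 151), (52, 115), (54, 121), (56, 164), (58, 208), (60, 210), (62, 180), (64, 147)]
0.03 [(-68, 146), (-66, 152), (-64, 148), (-62, 137), (-60, 148), (-58, 158), (-56, 147), (-54, 123), (-52, 106), (-50, 110), (-48, 109), (-46, 107), (-44, 106), (-42, 107), (-40, 108), (-38, 111), (-36, 120), (-34, 140), (-32, 154), (-30, 159), (-28, 157), (-2
[... 1414 characters left out ...]
-58, 153), (-56, 150), (-54, 136), (-52, 117), (-50, 104), (-48, 106), (-46, 109), (-44, 107), (-42, 106), (-40, 106), (-38, 104), (-36, 104), (-34, 106), (-32, 125), (-30, 143), (-28, 147), (-26, 145), (-24, 144), (-22, 142), (-20, 139), (-18, 137), (-16, 136), (-14, 136), (-12, 135), (-10, 136), (-8, 136), (-6, 135), (-4, 135), (-2, 134), (0, 134), (2, 133), (4, 133), (6, 133), (8, 133), (10, 133), (12, 133), (14, 131), (16, 130), (18, 130), (20, 129), (22, 131), (24, 132), (26, 134), (28, 135), (30, 134), (32, 132), (34, 130), (36, 131), (38, 132), (40, 131), (42, 131), (44, 130), (46, 132), (48, 139), (50, 147), (52, 153), (54, 156), (56, 156), (58, 156), (60, 156), (62, 148), (64, 131)]
```

```bash
python3 - <<'E'
from h import *
z=np.load('top0.npz'); g=z['im'].min(-1).astype(np.float32)
for y in (-.09,-.05,-.015,.015,.05,.07):
    xs=np.arange(.43,.50,.0005); p=w2p(np.c_[xs,xs*0+y,xs*0+.045],'top').astype(np.float32)
    v=cv2.remap(g,p[:,0][None],p[:,1][None],1)[0]; b=xs[v>150]; print(y,b.min(),b.max(),b.mean().round(4))
E
```

```text
-0.09 0.457 0.46950000000000003 0.4632
-0.05 0.4555 0.468 0.4618
-0.015 0.452 0.465 0.4585
0.015 0.45 0.4625 0.4562
0.05 0.448 0.4605 0.4542
0.07 0.446 0.459 0.4525
```

Call:
move_arm([
  {"xyz": [36, -30, 0], "roll": 0, "grip": 25},
  {"xyz": [36, -33, 0], "roll": 0, "grip": 25},
  {"xyz": [36, -33, 0], "roll": 0, "grip": 25},
  {"xyz": [36, -33, 0], "roll": 0, "grip": 25},
  {"xyz": [36, -33, 0], "roll": 0, "grip": 25},
])

```text
time_s: 8.63
position: [0.6177, 0.0545, 0.1631]
tcp_rot: [[0.999, -0.05, 0.002], [-0.05, -0.999, 0.0], [0.002, -0.0, -1.0]]
force: [0.4, -0.6, -0.9]
opening: 0.247
grasp_force: 0.0
```

Call:
move_arm([
  {"xyz": [33, -33, 0], "roll": 0, "grip": 25},
  {"xyz": [0, 0, 0], "roll": 0, "grip": 25},
  {"xyz": [0, 0, 0], "roll": 0, "grip": 25},
  {"xyz": [0, 0, 0], "roll": 0, "grip": 25},
])

```text
time_s: 8.97
position: [0.6455, 0.0805, 0.1623]
tcp_rot: [[0.999, -0.05, -0.002], [-0.05, -0.999, -0.0], [-0.001, 0.0, -1.0]]
force: [-1.1, -1.1, -0.3]
opening: 0.251
grasp_force: 0.0
```

Call:
move_arm([
  {"xyz": [19, -26, 10], "roll": 0, "grip": 25},
  {"xyz": [19, -26, 30], "roll": 0, "grip": 25},
  {"xyz": [0, 0, 40], "roll": 0, "grip": 25},
  {"xyz": [0, 0, 37], "roll": 0, "grip": 25},
  {"xyz": [0, 0, 0], "roll": 0, "grip": 25},
])

```text
time_s: 9.38
position: [0.6776, 0.1271, 0.0387]
tcp_rot: [[0.998, -0.053, -0.019], [-0.053, -0.999, -0.001], [-0.019, 0.002, -1.0]]
force: [-1.9, 0.5, -0.5]
opening: 0.251
grasp_force: 0.0
```

```bash
python3 - <<'E'
from h import *
s=bot.read_state(); print(np.round(s['position'],4))
im,d=bot.capture('side'); save(im[140:250,120:270],'s2.png',5)
E
```

```text
[0.6776 0.1271 0.0387]
```

View pics/s2.png

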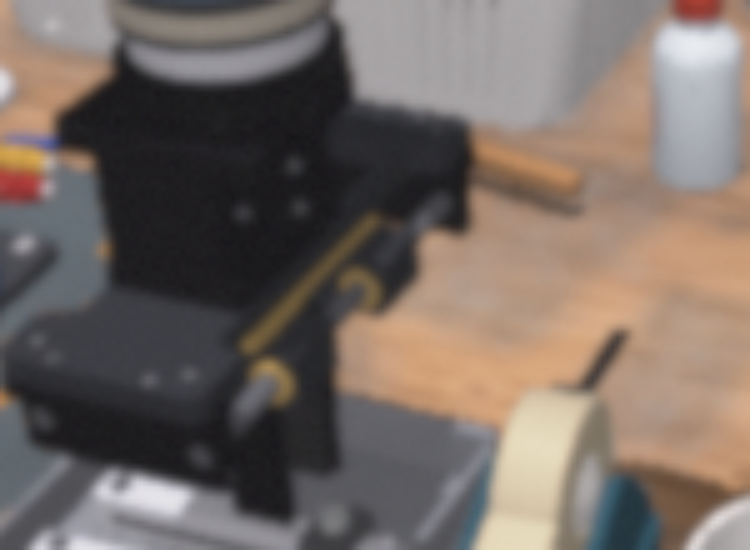

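Side view: the fingers straddle the middle bar, near finger at (265,500), just ahead of the weight at (335,520). I let the arm settle.

Call:
move_arm([
  {"xyz": [0, 0, 0], "roll": 0, "grip": 25},
  {"xyz": [0, 0, 0], "roll": 0, "grip": 25},
  {"xyz": [0, 0, 0], "roll": 0, "grip": 25},
])

```text
time_s: 9.68
position: [0.6877, 0.1275, 0.0514]
tcp_rot: [[0.999, -0.053, 0.006], [-0.053, -0.999, 0.0], [0.006, -0.0, -1.0]]
force: [-0.0, -0.1, 0.8]
opening: 0.245
grasp_force: 0.0
```

Call:
move_arm([
  {"xyz": [0, -3, 0], "roll": 0, "grip": 25},
  {"xyz": [0, 0, 10], "roll": 0, "grip": 25},
  {"xyz": [0, 0, 10], "roll": 0, "grip": 25},
  {"xyz": [0, 0, 8], "roll": 0, "grip": 25},
  {"xyz": [0, 0, 0], "roll": 0, "grip": 25},
])

```text
time_s: 10.1
position: [0.6833, 0.131, 0.0167]
tcp_rot: [[0.999, -0.052, -0.005], [-0.052, -0.999, -0.0], [-0.005, 0.0, -1.0]]
force: [0.2, 0.5, -1.3]
opening: 0.251
grasp_force: 0.0
```

Call:
move_arm([
  {"xyz": [0, 0, 0], "roll": 0, "grip": 25},
  {"xyz": [0, 0, 0], "roll": 0, "grip": 25},
  {"xyz": [0, 0, 0], "roll": 0, "grip": 25},
])

```text
time_s: 10.35
position: [0.6858, 0.131, 0.0197]
tcp_rot: [[0.999, -0.052, 0.0], [-0.052, -0.999, 0.0], [0.0, -0.0, -1.0]]
force: [0.8, -0.0, -0.3]
opening: 0.253
grasp_force: 0.0
```

Down to about 8 mm, settle, then close.

Call:
move_arm([
  {"xyz": [0, 0, 6], "roll": 0, "grip": 25},
  {"xyz": [0, 0, 6], "roll": 0, "grip": 25},
  {"xyz": [0, 0, 0], "roll": 0, "grip": 25},
  {"xyz": [0, 0, 0], "roll": 0, "grip": 0},
  {"xyz": [0, 0, 0], "roll": 0, "grip": 0},
])

```text
time_s: 10.77
position: [0.6853, 0.131, 0.0074]
tcp_rot: [[0.999, -0.052, -0.0], [-0.052, -0.999, -0.0], [-0.0, 0.0, -1.0]]
force: [-0.1, -1.4, 0.1]
opening: 0.172
grasp_force: 0.3
```

Call:
move_arm([
  {"xyz": [0, 0, 0], "roll": 0, "grip": 0},
  {"xyz": [0, 0, 0], "roll": 0, "grip": 0},
  {"xyz": [0, 0, 0], "roll": 0, "grip": 0},
])

```text
time_s: 11.02
position: [0.6854, 0.1311, 0.0075]
tcp_rot: [[0.999, -0.052, -0.0], [-0.052, -0.999, 0.0], [-0.0, -0.0, -1.0]]
force: [-0.4, -0.1, -1.9]
opening: 0.16
grasp_force: 29.9
```

Call:
move_arm([
  {"xyz": [0, 0, -10], "roll": 0, "grip": 0},
  {"xyz": [0, 0, -20], "roll": 0, "grip": 0},
  {"xyz": [0, 0, -25], "roll": 0, "grip": 0},
  {"xyz": [0, 0, -25], "roll": 0, "grip": 0},
  {"xyz": [0, 0, -25], "roll": 0, "grip": 0},
])

```text
time_s: 11.43
position: [0.6853, 0.1311, 0.1142]
tcp_rot: [[0.999, -0.052, 0.0], [-0.052, -0.999, 0.0], [0.0, -0.0, -1.0]]
force: [0.5, 0.7, -2.0]
opening: 0.161
grasp_force: 29.9
```

Call:
move_arm([
  {"xyz": [0, 0, -25], "roll": 0, "grip": 0},
  {"xyz": [-12, 12, 0], "roll": 0, "grip": 0},
  {"xyz": [-25, 24, 0], "roll": 0, "grip": 0},
  {"xyz": [-25, 24, 0], "roll": 0, "grip": 0},
  {"xyz": [-25, 24, 0], "roll": 0, "grip": 0},
])

```text
time_s: 11.85
position: [0.5932, 0.0513, 0.1387]
tcp_rot: [[0.999, -0.051, 0.001], [-0.051, -0.999, -0.0], [0.001, 0.0, -1.0]]
force: [0.3, -0.0, -1.4]
opening: 0.155
grasp_force: 29.9
```

Call:
move_arm([
  {"xyz": [-25, 24, 0], "roll": 0, "grip": 0},
  {"xyz": [-25, 24, 0], "roll": 0, "grip": 0},
  {"xyz": [-25, 24, 0], "roll": 0, "grip": 0},
  {"xyz": [-25, 24, 0], "roll": 0, "grip": 0},
  {"xyz": [-17, 12, 0], "roll": 0, "grip": 0},
])

```text
time_s: 12.27
position: [0.4693, -0.0516, 0.1384]
tcp_rot: [[0.999, -0.053, -0.001], [-0.053, -0.999, -0.001], [-0.001, 0.001, -1.0]]
force: [0.6, -0.2, -1.5]
opening: 0.159
grasp_force: 29.9
```

Call:
move_arm([
  {"xyz": [0, 0, 0], "roll": 0, "grip": 0},
  {"xyz": [0, 0, 0], "roll": 0, "grip": 0},
  {"xyz": [0, 0, 0], "roll": 0, "grip": 0},
  {"xyz": [0, 0, 0], "roll": 0, "grip": 0},
  {"xyz": [0, 0, 0], "roll": 0, "grip": 0},
])

```text
time_s: 12.68
position: [0.473, -0.0496, 0.1378]
tcp_rot: [[0.999, -0.051, 0.002], [-0.051, -0.999, -0.0], [0.002, 0.0, -1.0]]
force: [-0.4, 0.2, -0.9]
opening: 0.159
grasp_force: 29.9
```

```bash
python3 - <<'E'
from h import *
s=bot.read_state(); print(np.round(s['position'],4))
im,d=bot.capture('side'); save(im[100:290,200:460],'s3.png',3)
E
```

```text
[ 0.473  -0.0496  0.1378]
```

View pics/s3.png

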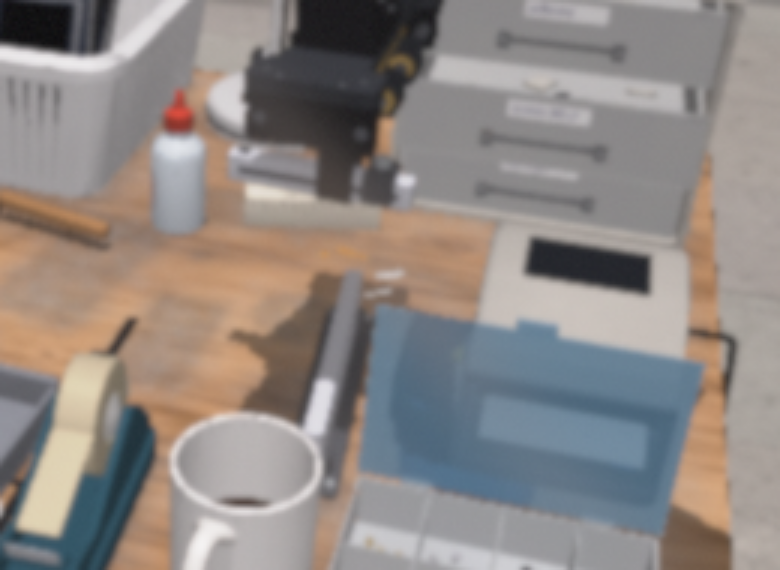

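Side view: bar held level at (320,180), weight towards the robot, above the rail at (340,370). I lower it.

Call:
move_arm([
  {"xyz": [-2, 0, 20], "roll": 0, "grip": 0},
  {"xyz": [0, 0, 25], "roll": 0, "grip": 0},
  {"xyz": [0, 0, 20], "roll": 0, "grip": 0},
  {"xyz": [0, 0, 12], "roll": 0, "grip": 0},
  {"xyz": [0, 0, 6], "roll": 0, "grip": 0},
])

```text
time_s: 13.15
position: [0.4694, -0.0492, 0.0528]
tcp_rot: [[0.999, -0.051, -0.003], [-0.051, -0.999, 0.001], [-0.003, -0.001, -1.0]]
force: [0.4, -0.0, -1.6]
opening: 0.156
grasp_force: 29.9
```

Call:
move_arm([
  {"xyz": [0, 0, 2], "roll": 0, "grip": 0},
  {"xyz": [0, 0, 0], "roll": 0, "grip": 0},
  {"xyz": [0, 0, 0], "roll": 0, "grip": 0},
  {"xyz": [0, 0, 0], "roll": 0, "grip": 0},
])

```text
time_s: 13.48
position: [0.4705, -0.05, 0.0534]
tcp_rot: [[0.999, -0.052, 0.002], [-0.052, -0.999, -0.001], [0.002, 0.001, -1.0]]
force: [-0.3, -0.9, -1.2]
opening: 0.158
grasp_force: 29.9
```

Call:
move_arm([
  {"xyz": [0, 0, 2.5], "roll": 0, "grip": 0},
  {"xyz": [0, 0, 0], "roll": 0, "grip": 0},
  {"xyz": [0, 0, 1.5], "roll": 0, "grip": 0},
  {"xyz": [0, 0, 0], "roll": 0, "grip": 0},
  {"xyz": [0, 0, 0], "roll": 0, "grip": 0},
])

```text
time_s: 13.9
position: [0.4697, -0.0499, 0.0486]
tcp_rot: [[0.999, -0.052, -0.0], [-0.052, -0.999, 0.0], [-0.0, -0.0, -1.0]]
force: [-0.4, 0.1, -1.4]
opening: 0.156
grasp_force: 29.9
```

Call:
move_arm([
  {"xyz": [0, 0, 1], "roll": 0, "grip": 0},
  {"xyz": [0, 0, 0], "roll": 0, "grip": 0},
  {"xyz": [0, 0, 0], "roll": 0, "grip": 0},
])

```text
time_s: 14.15
position: [0.4698, -0.05, 0.0482]
tcp_rot: [[0.999, -0.052, 0.001], [-0.052, -0.999, -0.0], [0.001, 0.0, -1.0]]
force: [-1.1, 0.1, 5.9]
opening: 0.155
grasp_force: 29.9
```

Contact is made; I release and rise.

Call:
move_arm([
  {"xyz": [0, 0, -0.5], "roll": 0, "grip": 18},
  {"xyz": [0, 0, 0], "roll": 0, "grip": 22},
  {"xyz": [0, 0, 0], "roll": 0, "grip": 28},
  {"xyz": [0, 0, 0], "roll": 0, "grip": 28},
  {"xyz": [0, 0, 0], "roll": 0, "grip": 28},
])

```text
time_s: 14.57
position: [0.4698, -0.0499, 0.048]
tcp_rot: [[0.999, -0.052, -0.0], [-0.052, -0.999, 0.0], [-0.0, -0.0, -1.0]]
force: [-0.2, 0.3, -0.1]
opening: 0.272
grasp_force: 0.0
```

Call:
move_arm([
  {"xyz": [0, 0, -6], "roll": 0, "grip": 28},
  {"xyz": [0, 0, -15], "roll": 0, "grip": 28},
  {"xyz": [0, 0, -30], "roll": 0, "grip": 28},
  {"xyz": [0, 0, -35], "roll": 0, "grip": 28},
  {"xyz": [0, 0, 0], "roll": 0, "grip": 28},
])

```text
time_s: 14.98
position: [0.4732, -0.051, 0.1392]
tcp_rot: [[0.999, -0.052, 0.01], [-0.052, -0.999, -0.004], [0.01, 0.003, -1.0]]
force: [1.2, 0.1, 0.1]
opening: 0.279
grasp_force: 0.0
```

```bash
python3 - <<'E'
from h import *
s=bot.read_state(); print(np.round(s['position'],4))
im,d=bot.capture('side'); save(im[100:290,200:460],'s4.png',3)
E
```

```text
[ 0.4732 -0.051   0.1392]
```

View pics/s4.png

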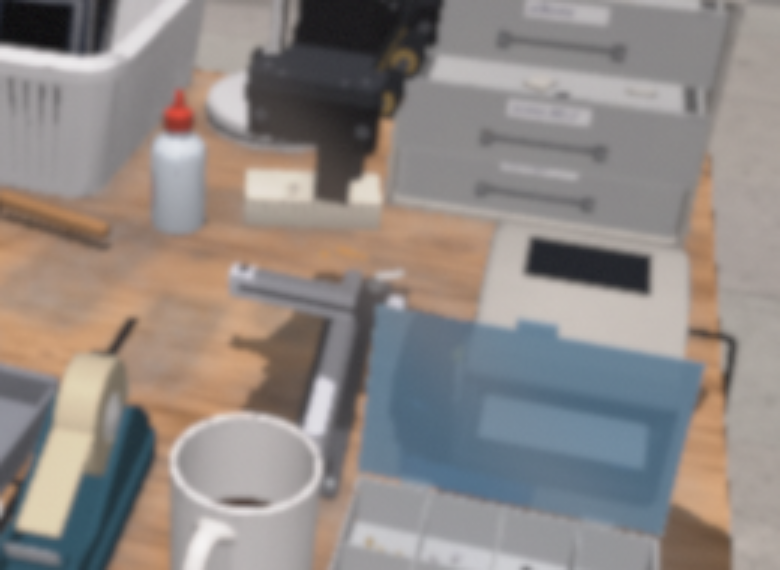

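The bar balances level on the rail at (310,285). I check the pan again before fetching the second bar.

```bash
python3 b.py
```

```text
[ 0.4722 -0.0507  0.1372] 15.0333
pan mask n 4051 rim (array([702. , 130.8]), array([158.4, 150.8]), 87.2) all (array([706.8, 135.5]), array([168.4, 163.1]), 87.3)
 bar conf 0.88 n 404 z [0.012 0.025 0.034] (array([699.9, 168.6]), array([118.6,  27.8]), 1.2)
   x range 0.6406 0.7594 mean [0.6924 0.1656 0.025 ]
 bar conf 0.57 n 53 z [0.037 0.066 0.308] (array([430.2, -43.4]), array([23.2, 11.9]), 66.7)
   x range 0.4212 0.4388 mean [ 0.4302 -0.045   0.0862]
 wt 0.69 (array([655. , 167.7]), array([28.2, 20. ]), 86.2) [0.6545 0.1665 0.0307] [0.6655 0.1816 0.0386]
 strip px [251. 114.] 44 (array([785.4, -13.1]), array([92.9,  4.6]), -89.1)
```

Call:
move_arm([
  {"xyz": [15, -20, 0], "roll": 0, "grip": 28},
  {"xyz": [28, -29, 0], "roll": 0, "grip": 28},
  {"xyz": [28, -29, 0], "roll": 0, "grip": 28},
  {"xyz": [28, -29, 0], "roll": 0, "grip": 28},
  {"xyz": [28, -29, 0], "roll": 0, "grip": 28},
])

```text
time_s: 15.65
position: [0.6036, 0.0807, 0.1321]
tcp_rot: [[0.999, -0.052, -0.004], [-0.052, -0.999, 0.0], [-0.004, 0.0, -1.0]]
force: [0.5, -0.5, -0.2]
opening: 0.28
grasp_force: 0.0
```

Call:
move_arm([
  {"xyz": [28, -29, 0], "roll": 0, "grip": 28},
  {"xyz": [28, -29, 0], "roll": 0, "grip": 28},
  {"xyz": [0, 0, 0], "roll": 0, "grip": 28},
  {"xyz": [0, 0, 0], "roll": 0, "grip": 28},
  {"xyz": [0, 0, 0], "roll": 0, "grip": 28},
])

```text
time_s: 16.07
position: [0.6606, 0.1341, 0.1318]
tcp_rot: [[0.999, -0.052, -0.005], [-0.052, -0.999, -0.001], [-0.005, 0.001, -1.0]]
force: [0.6, 0.3, -0.3]
opening: 0.28
grasp_force: 0.0
```

Call:
move_arm([
  {"xyz": [14, -17.5, 0], "roll": 0, "grip": 28},
  {"xyz": [14, -17.5, 10], "roll": 0, "grip": 28},
  {"xyz": [0, 0, 25], "roll": 0, "grip": 28},
  {"xyz": [0, 0, 25], "roll": 0, "grip": 28},
  {"xyz": [0, 0, 20], "roll": 0, "grip": 28},
])

```text
time_s: 16.48
position: [0.69, 0.1662, 0.0519]
tcp_rot: [[0.999, -0.053, -0.004], [-0.053, -0.999, -0.001], [-0.004, 0.001, -1.0]]
force: [-0.5, -0.5, -0.2]
opening: 0.281
grasp_force: 0.0
```

Call:
move_arm([
  {"xyz": [0, 0, 10], "roll": 0, "grip": 28},
  {"xyz": [0, 0, 0], "roll": 0, "grip": 28},
  {"xyz": [0, 0, 0], "roll": 0, "grip": 28},
  {"xyz": [0, 0, 0], "roll": 0, "grip": 28},
  {"xyz": [0, 0, 0], "roll": 0, "grip": 28},
])

```text
time_s: 16.9
position: [0.6936, 0.1675, 0.046]
tcp_rot: [[0.999, -0.053, 0.003], [-0.053, -0.999, 0.0], [0.003, -0.0, -1.0]]
force: [0.0, 0.9, 0.2]
opening: 0.279
grasp_force: 0.0
```

Down about 38 mm with a small x correction, settle, then close.

Call:
move_arm([
  {"xyz": [-2, 0, 12], "roll": 0, "grip": 28},
  {"xyz": [0, 0, 12], "roll": 0, "grip": 28},
  {"xyz": [0, 0, 8], "roll": 0, "grip": 28},
  {"xyz": [0, 0, 3], "roll": 0, "grip": 28},
  {"xyz": [0, 0, 0], "roll": 0, "grip": 28},
])

```text
time_s: 17.32
position: [0.689, 0.1678, 0.007]
tcp_rot: [[0.999, -0.052, -0.004], [-0.052, -0.999, -0.0], [-0.004, 0.0, -1.0]]
force: [-0.7, -0.6, -0.3]
opening: 0.279
grasp_force: 0.0
```

Call:
move_arm([
  {"xyz": [0, 0, 2], "roll": 0, "grip": 28},
  {"xyz": [0, 0, 0], "roll": 0, "grip": 28},
  {"xyz": [0, 0, 0], "roll": 0, "grip": 28},
  {"xyz": [0, 0, 0], "roll": 0, "grip": 28},
])

```text
time_s: 17.65
position: [0.6908, 0.1679, 0.0075]
tcp_rot: [[0.999, -0.052, 0.001], [-0.052, -0.999, 0.0], [0.001, -0.0, -1.0]]
force: [-0.2, 0.2, -0.0]
opening: 0.28
grasp_force: 0.0
```

Call:
move_arm([
  {"xyz": [0, 0, 0], "roll": 0, "grip": 0},
  {"xyz": [0, 0, 0], "roll": 0, "grip": 0},
  {"xyz": [0, 0, 0], "roll": 0, "grip": 0},
  {"xyz": [0, 0, 0], "roll": 0, "grip": 0},
  {"xyz": [0, 0, 0], "roll": 0, "grip": 0},
])

```text
time_s: 18.07
position: [0.6906, 0.1678, 0.0074]
tcp_rot: [[0.999, -0.052, 0.0], [-0.052, -0.999, -0.0], [0.0, 0.0, -1.0]]
force: [-0.8, -0.4, 0.5]
opening: 0.156
grasp_force: 29.8
```

Call:
move_arm([
  {"xyz": [0, 0, -10], "roll": 0, "grip": 0},
  {"xyz": [0, 0, -20], "roll": 0, "grip": 0},
  {"xyz": [0, 0, -25], "roll": 0, "grip": 0},
  {"xyz": [0, 0, -25], "roll": 0, "grip": 0},
  {"xyz": [0, 0, -25], "roll": 0, "grip": 0},
])

```text
time_s: 18.48
position: [0.6899, 0.1679, 0.1131]
tcp_rot: [[0.999, -0.052, -0.001], [-0.052, -0.999, 0.0], [-0.001, -0.0, -1.0]]
force: [-1.0, 0.2, -0.6]
opening: 0.16
grasp_force: 29.8
```

Call:
move_arm([
  {"xyz": [0, 0, -25], "roll": 0, "grip": 0},
  {"xyz": [-13, 10, 0], "roll": 0, "grip": 0},
  {"xyz": [-26.5, 20.5, 0], "roll": 0, "grip": 0},
  {"xyz": [-26.5, 20.5, 0], "roll": 0, "grip": 0},
  {"xyz": [-26.5, 20.5, 0], "roll": 0, "grip": 0},
])

```text
time_s: 18.9
position: [0.5929, 0.101, 0.1376]
tcp_rot: [[0.999, -0.051, 0.0], [-0.051, -0.999, 0.0], [0.0, -0.0, -1.0]]
force: [0.4, -0.5, -1.9]
opening: 0.16
grasp_force: 29.8
```

Call:
move_arm([
  {"xyz": [-26.5, 20.5, 0], "roll": 0, "grip": 0},
  {"xyz": [-26.5, 20.5, 0], "roll": 0, "grip": 0},
  {"xyz": [-26.5, 20.5, 0], "roll": 0, "grip": 0},
  {"xyz": [-26.5, 20.5, 0], "roll": 0, "grip": 0},
  {"xyz": [-14.5, 10.7, 0], "roll": 0, "grip": 0},
])

```text
time_s: 19.32
position: [0.4649, 0.0142, 0.1373]
tcp_rot: [[0.999, -0.053, -0.004], [-0.053, -0.999, 0.0], [-0.004, -0.0, -1.0]]
force: [-0.6, 0.1, -1.9]
opening: 0.159
grasp_force: 29.8
```

Call:
move_arm([
  {"xyz": [0, 0, 0], "roll": 0, "grip": 0},
  {"xyz": [0, 0, 0], "roll": 0, "grip": 0},
  {"xyz": [0, 0, 0], "roll": 0, "grip": 0},
  {"xyz": [0, 0, 0], "roll": 0, "grip": 0},
  {"xyz": [0, 0, 0], "roll": 0, "grip": 0},
])

```text
time_s: 19.73
position: [0.4705, 0.0154, 0.1372]
tcp_rot: [[0.999, -0.051, 0.002], [-0.051, -0.999, -0.0], [0.002, 0.0, -1.0]]
force: [-0.0, 0.5, -2.0]
opening: 0.158
grasp_force: 29.8
```

Call:
move_arm([
  {"xyz": [-1, 0, 20], "roll": 0, "grip": 0},
  {"xyz": [0, 0, 25], "roll": 0, "grip": 0},
  {"xyz": [0, 0, 20], "roll": 0, "grip": 0},
  {"xyz": [0, 0, 12], "roll": 0, "grip": 0},
  {"xyz": [0, 0, 6], "roll": 0, "grip": 0},
])

```text
time_s: 20.15
position: [0.4679, 0.0156, 0.0523]
tcp_rot: [[0.999, -0.051, -0.002], [-0.051, -0.999, 0.001], [-0.002, -0.0, -1.0]]
force: [1.0, -0.5, -0.9]
opening: 0.158
grasp_force: 29.8
```

Call:
move_arm([
  {"xyz": [0, 0, 2], "roll": 0, "grip": 0},
  {"xyz": [0, 0, 1], "roll": 0, "grip": 0},
  {"xyz": [0, 0, 1], "roll": 0, "grip": 0},
  {"xyz": [0, 0, 0], "roll": 0, "grip": 0},
  {"xyz": [0, 0, 0], "roll": 0, "grip": 0},
])

```text
time_s: 20.57
position: [0.4687, 0.015, 0.0508]
tcp_rot: [[0.999, -0.052, 0.002], [-0.052, -0.999, -0.0], [0.002, 0.0, -1.0]]
force: [0.1, -0.9, -1.4]
opening: 0.159
grasp_force: 29.8
```

Call:
move_arm([
  {"xyz": [0, 0, 1.5], "roll": 0, "grip": 0},
  {"xyz": [0, 0, 1], "roll": 0, "grip": 0},
  {"xyz": [0, 0, 0], "roll": 0, "grip": 0},
  {"xyz": [0, 0, 0], "roll": 0, "grip": 0},
  {"xyz": [0, 0, 0], "roll": 0, "grip": 0},
])

```text
time_s: 20.98
position: [0.4685, 0.0149, 0.0483]
tcp_rot: [[0.999, -0.052, 0.001], [-0.052, -0.999, -0.0], [0.001, 0.0, -1.0]]
force: [-1.3, 1.3, 6.1]
opening: 0.157
grasp_force: 29.9
```

Call:
move_arm([
  {"xyz": [0, 0, -0.5], "roll": 0, "grip": 18},
  {"xyz": [0, 0, 0], "roll": 0, "grip": 22},
  {"xyz": [0, 0, 0], "roll": 0, "grip": 28},
  {"xyz": [0, 0, 0], "roll": 0, "grip": 28},
  {"xyz": [0, 0, 0], "roll": 0, "grip": 28},
])

```text
time_s: 21.4
position: [0.4681, 0.0151, 0.0479]
tcp_rot: [[0.999, -0.052, -0.0], [-0.052, -0.999, 0.0], [-0.0, -0.0, -1.0]]
force: [0.0, 1.1, -1.4]
opening: 0.273
grasp_force: 0.0
```

Call:
move_arm([
  {"xyz": [0, 0, -6], "roll": 0, "grip": 28},
  {"xyz": [0, 0, -15], "roll": 0, "grip": 28},
  {"xyz": [0, 0, -30], "roll": 0, "grip": 28},
  {"xyz": [0, 0, -35], "roll": 0, "grip": 28},
  {"xyz": [0, 0, 0], "roll": 0, "grip": 28},
])

```text
time_s: 21.82
position: [0.4717, 0.0145, 0.1391]
tcp_rot: [[0.999, -0.052, 0.011], [-0.052, -0.999, -0.002], [0.011, 0.002, -1.0]]
force: [0.7, 0.4, 0.3]
opening: 0.282
grasp_force: 0.0
```

Call:
move_arm([
  {"xyz": [0, 0, 0], "roll": 0, "grip": 28},
  {"xyz": [0, 0, 0], "roll": 0, "grip": 28},
  {"xyz": [0, 0, 0], "roll": 0, "grip": 28},
  {"xyz": [0, 0, 0], "roll": 0, "grip": 28},
  {"xyz": [0, 0, 0], "roll": 0, "grip": 28},
])

```text
time_s: 22.23
position: [0.4673, 0.0152, 0.133]
tcp_rot: [[0.999, -0.052, -0.003], [-0.052, -0.999, 0.001], [-0.003, -0.0, -1.0]]
force: [0.6, -1.0, -0.0]
opening: 0.282
grasp_force: 0.0
```

```bash
python3 - <<'E'
from h import *
im,d=bot.capture('side'); save(im[100:290,200:460],'s5.png',3)
E
python3 b.py
```

```text
[0.4675 0.0151 0.1331] 22.2833
pan mask n 4232 rim (array([702.2, 130.8]), array([158.3, 151.4]), 87.1) all (array([702.3, 134.2]), array([165.2, 151.6]), 87.3)
```

View pics/s5.png

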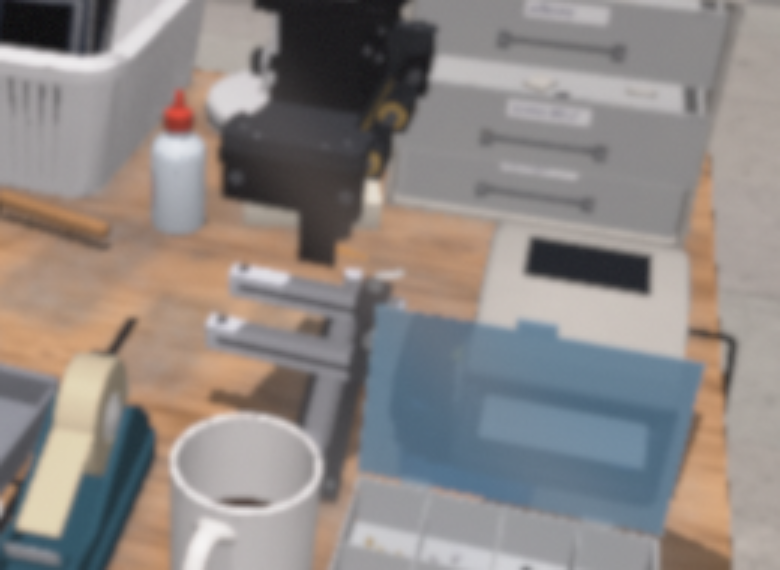

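Both bars lie across the rail, at (290,290) and (280,345). I check with depth that they are level.

```bash
cat > lev.py <<'E'
from h import *
im,d=bot.capture('side'); C=cloud(d,'side')
for y,xc in ((-.05,.4615),(.015,.4562)):
    for k in range(2):
        ok=(d>0)&(abs(C[...,1]-(y-.052*(C[...,0]-.47)))<.012)&(C[...,0]>xc-.01)&(C[...,0]<xc+.085)&(C[...,2]>.03)&(C[...,2]<.09)
    P=C[ok]; 
    q=[(round(a,3),len(P[(P[:,0]>=a)&(P[:,0]<a+.01)]),np.percentile(P[(P[:,0]>=a)&(P[:,0]<a+.01),2],[50,90]).round(4).tolist()) for a in np.arange(xc-.01,xc+.08,.01) if ((P[:,0]>=a)&(P[:,0]<a+.01)).sum()>3]
    print(y,len(P)); [print('  ',*t) for t in q]
E
python3 lev.py
```

```text
-0.05 500
   0.452 48 [0.0587, 0.07]
   0.462 64 [0.0582, 0.0643]
   0.472 56 [0.0591, 0.0649]
   0.482 54 [0.0584, 0.0649]
   0.492 54 [0.0587, 0.0648]
   0.502 56 [0.0586, 0.0652]
   0.512 52 [0.0583, 0.0651]
   0.522 53 [0.0591, 0.065]
   0.532 53 [0.0599, 0.0657]
0.015 602
   0.446 72 [0.0577, 0.0648]
   0.456 75 [0.0569, 0.0646]
   0.466 66 [0.0596, 0.0652]
   0.476 60 [0.0593, 0.0645]
   0.486 63 [0.0599, 0.0651]
   0.496 62 [0.0602, 0.0648]
   0.506 62 [0.06, 0.0648]
   0.516 55 [0.0578, 0.0647]
   0.526 63 [0.0611, 0.0657]
   0.536 24 [0.0593, 0.0642]
```

Both are level (tops at 65 mm throughout) and have rested over half a second. I fetch the nearer bar back.

Call:
move_arm([
  {"xyz": [0, 0, 20], "roll": 0, "grip": 28},
  {"xyz": [0, 0, 25], "roll": 0, "grip": 28},
  {"xyz": [0, 0, 20], "roll": 0, "grip": 28},
  {"xyz": [0, 0, 12], "roll": 0, "grip": 28},
  {"xyz": [0, 0, 5], "roll": 0, "grip": 28},
])

```text
time_s: 22.95
position: [0.4672, 0.0152, 0.0504]
tcp_rot: [[0.999, -0.052, -0.003], [-0.052, -0.999, 0.001], [-0.003, -0.0, -1.0]]
force: [0.3, 0.1, -0.6]
opening: 0.278
grasp_force: 0.0
```

Call:
move_arm([
  {"xyz": [0, 0, 2], "roll": 0, "grip": 28},
  {"xyz": [0, 0, 0], "roll": 0, "grip": 28},
  {"xyz": [0, 0, 0], "roll": 0, "grip": 28},
  {"xyz": [0, 0, 0], "roll": 0, "grip": 28},
])

```text
time_s: 23.28
position: [0.4688, 0.0149, 0.0509]
tcp_rot: [[0.999, -0.052, 0.002], [-0.052, -0.999, -0.0], [0.002, 0.0, -1.0]]
force: [-0.9, -0.9, 0.5]
opening: 0.281
grasp_force: 0.0
```

Call:
move_arm([
  {"xyz": [0, 0, 0], "roll": 0, "grip": 0},
  {"xyz": [0, 0, 0], "roll": 0, "grip": 0},
  {"xyz": [0, 0, 0], "roll": 0, "grip": 0},
  {"xyz": [0, 0, 0], "roll": 0, "grip": 0},
  {"xyz": [0, 0, 0], "roll": 0, "grip": 0},
])

```text
time_s: 23.7
position: [0.4685, 0.015, 0.0506]
tcp_rot: [[0.999, -0.052, 0.001], [-0.052, -0.999, -0.0], [0.001, 0.0, -1.0]]
force: [-0.8, -0.9, 4.9]
opening: 0.156
grasp_force: 30.0
```

Call:
move_arm([
  {"xyz": [0, 0, -10], "roll": 0, "grip": 0},
  {"xyz": [0, 0, -25], "roll": 0, "grip": 0},
  {"xyz": [0, 0, -25], "roll": 0, "grip": 0},
  {"xyz": [0, 0, -25], "roll": 0, "grip": 0},
  {"xyz": [13, -10, 0], "roll": 0, "grip": 0},
])

```text
time_s: 24.12
position: [0.4811, 0.0237, 0.1383]
tcp_rot: [[0.999, -0.053, 0.003], [-0.053, -0.999, -0.001], [0.003, 0.001, -1.0]]
force: [0.5, -0.2, -1.4]
opening: 0.154
grasp_force: 30.0
```

Call:
move_arm([
  {"xyz": [26.5, -20.5, 0], "roll": 0, "grip": 0},
  {"xyz": [26.5, -20.5, 0], "roll": 0, "grip": 0},
  {"xyz": [26.5, -20.5, 0], "roll": 0, "grip": 0},
  {"xyz": [26.5, -20.5, 0], "roll": 0, "grip": 0},
  {"xyz": [26.5, -20.5, 0], "roll": 0, "grip": 0},
])

```text
time_s: 24.53
position: [0.6197, 0.1209, 0.1344]
tcp_rot: [[0.999, -0.052, -0.002], [-0.052, -0.999, -0.0], [-0.002, 0.0, -1.0]]
force: [0.2, -0.6, -1.9]
opening: 0.157
grasp_force: 30.0
```

Call:
move_arm([
  {"xyz": [26.5, -20.5, 0], "roll": 0, "grip": 0},
  {"xyz": [26.5, -20.5, 0], "roll": 0, "grip": 0},
  {"xyz": [15.5, -10.7, 0], "roll": 0, "grip": 0},
  {"xyz": [0, 0, 0], "roll": 0, "grip": 0},
  {"xyz": [0, 0, 0], "roll": 0, "grip": 0},
])

```text
time_s: 24.95
position: [0.6898, 0.1683, 0.1336]
tcp_rot: [[0.999, -0.051, -0.003], [-0.051, -0.999, -0.0], [-0.003, 0.001, -1.0]]
force: [-0.4, 0.0, -1.9]
opening: 0.156
grasp_force: 30.0
```

```bash
python3 - <<'E'
from m import *
s=bot.read_state(); print(np.round(s['position'],4),s['grasp_force'],s['opening'])
im,d=bot.capture('side'); print([(round(r['conf'],2),c2w(r['at'],'side').round(3)) for r in bot.spot_in('pan','side')])
save(im[90:280,80:340],'s6.png',3)
E
```

```text
[0.6898 0.1683 0.1336] 29.99821901321411 0.15620883859393764
[(0.74, array([0.706, 0.136, 0.004]))]
```

View pics/s6.png

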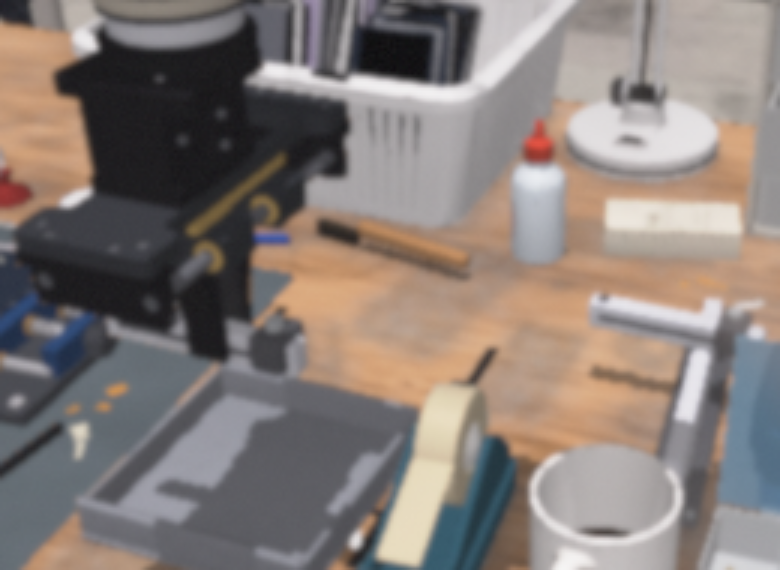

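Pan still on the check mark at (240,470), bar held level above it, and the other bar still balancing at (660,310). I lower the bar.

Call:
move_arm([
  {"xyz": [0, 0, 20], "roll": 0, "grip": 0},
  {"xyz": [0, 0, 25], "roll": 0, "grip": 0},
  {"xyz": [0, 0, 25], "roll": 0, "grip": 0},
  {"xyz": [0, 0, 20], "roll": 0, "grip": 0},
  {"xyz": [0, 0, 15], "roll": 0, "grip": 0},
])

```text
time_s: 25.47
position: [0.6877, 0.1667, 0.0279]
tcp_rot: [[0.999, -0.053, -0.005], [-0.053, -0.999, -0.001], [-0.005, 0.001, -1.0]]
force: [-0.4, -0.4, -1.9]
opening: 0.155
grasp_force: 30.0
```

Call:
move_arm([
  {"xyz": [0, 0, 8], "roll": 0, "grip": 0},
  {"xyz": [0, 0, 4], "roll": 0, "grip": 0},
  {"xyz": [0, 0, 0], "roll": 0, "grip": 0},
  {"xyz": [0, 0, 0], "roll": 0, "grip": 0},
  {"xyz": [0, 0, 0], "roll": 0, "grip": 0},
])

```text
time_s: 25.88
position: [0.6916, 0.1679, 0.0197]
tcp_rot: [[0.999, -0.052, 0.003], [-0.052, -0.999, 0.0], [0.003, -0.0, -1.0]]
force: [0.1, 0.3, -1.4]
opening: 0.158
grasp_force: 30.0
```

Call:
move_arm([
  {"xyz": [0, 0, 4], "roll": 0, "grip": 0},
  {"xyz": [0, 0, 3], "roll": 0, "grip": 0},
  {"xyz": [0, 0, 1.5], "roll": 0, "grip": 0},
  {"xyz": [0, 0, 0], "roll": 0, "grip": 0},
  {"xyz": [0, 0, 0], "roll": 0, "grip": 0},
])

```text
time_s: 26.3
position: [0.6905, 0.1679, 0.0097]
tcp_rot: [[0.999, -0.052, 0.0], [-0.052, -0.999, 0.0], [0.0, -0.0, -1.0]]
force: [-0.3, -0.3, -0.4]
opening: 0.159
grasp_force: 30.0
```

Call:
move_arm([
  {"xyz": [0, 0, 1], "roll": 0, "grip": 0},
  {"xyz": [0, 0, 0], "roll": 0, "grip": 0},
  {"xyz": [0, 0, 0], "roll": 0, "grip": 0},
])

```text
time_s: 26.55
position: [0.6905, 0.1679, 0.0097]
tcp_rot: [[0.999, -0.052, 0.0], [-0.052, -0.999, -0.0], [0.0, -0.0, -1.0]]
force: [-1.6, 0.2, 5.7]
opening: 0.156
grasp_force: 30.0
```

Call:
move_arm([
  {"xyz": [0, 0, -0.5], "roll": 0, "grip": 20},
  {"xyz": [0, 0, 0], "roll": 0, "grip": 28},
  {"xyz": [0, 0, 0], "roll": 0, "grip": 28},
  {"xyz": [0, 0, 0], "roll": 0, "grip": 28},
  {"xyz": [0, 0, -10], "roll": 0, "grip": 28},
])

```text
time_s: 26.97
position: [0.6886, 0.1676, 0.017]
tcp_rot: [[0.999, -0.052, -0.005], [-0.052, -0.999, -0.0], [-0.005, 0.001, -1.0]]
force: [-0.3, 0.0, -0.0]
opening: 0.279
grasp_force: 0.0
```

Call:
move_arm([
  {"xyz": [0, 0, -20], "roll": 0, "grip": 28},
  {"xyz": [0, 0, -35], "roll": 0, "grip": 28},
  {"xyz": [0, 0, -35], "roll": 0, "grip": 28},
  {"xyz": [0, 0, -25], "roll": 0, "grip": 28},
  {"xyz": [-13, 14.5, 0], "roll": 0, "grip": 28},
])

```text
time_s: 27.38
position: [0.6839, 0.1564, 0.1425]
tcp_rot: [[0.999, -0.05, 0.019], [-0.05, -0.999, 0.002], [0.019, -0.003, -1.0]]
force: [0.4, 0.8, 1.7]
opening: 0.279
grasp_force: 0.0
```

Call:
move_arm([
  {"xyz": [-26, 28.6, 0], "roll": 0, "grip": 28},
  {"xyz": [-26, 28.6, 0], "roll": 0, "grip": 28},
  {"xyz": [-26, 28.6, 0], "roll": 0, "grip": 28},
  {"xyz": [-26, 28.6, 0], "roll": 0, "grip": 28},
  {"xyz": [-26, 28.6, 0], "roll": 0, "grip": 28},
])

```text
time_s: 27.8
position: [0.5383, 0.0171, 0.1349]
tcp_rot: [[0.999, -0.051, 0.001], [-0.051, -0.999, -0.0], [0.001, 0.0, -1.0]]
force: [1.0, -0.8, 0.2]
opening: 0.277
grasp_force: 0.0
```

Call:
move_arm([
  {"xyz": [-26, 28.6, 0], "roll": 0, "grip": 28},
  {"xyz": [-26, 28.6, 0], "roll": 0, "grip": 28},
  {"xyz": [-14, 14.7, 0], "roll": 0, "grip": 28},
  {"xyz": [0, 0, 0], "roll": 0, "grip": 28},
  {"xyz": [0, 0, 0], "roll": 0, "grip": 28},
])

```text
time_s: 28.22
position: [0.4699, -0.0511, 0.1348]
tcp_rot: [[0.998, -0.055, 0.001], [-0.055, -0.998, -0.0], [0.001, 0.0, -1.0]]
force: [-0.1, -0.2, 0.8]
opening: 0.282
grasp_force: 0.0
```

```bash
python3 b.py
```

```text
[ 0.4699 -0.0511  0.1348] 28.2167
pan mask n 3913 rim (array([695.3, 116.4]), array([158.1, 150.4]), 86.6) all (array([699.6, 120.2]), array([168.8, 158.6]), 86.8)
 bar conf 0.86 n 430 z [0.006 0.025 0.033] (array([693.6, 158.6]), array([119.8,  33.1]), 0.5)
   x range 0.6337 0.7536 mean [0.6865 0.1526 0.0239]
 bar conf 0.39 n 26 z [0.062 0.067 0.07 ] (array([430.1, -44.3]), array([16.2,  8.5]), 62.7)
   x range 0.424 0.4346 mean [ 0.4293 -0.0458  0.0756]
 wt 0.46 (array([647.9, 154.6]), array([25.8, 19.8]), 87.2) [0.6477 0.153  0.0303] [0.6577 0.1676 0.0409]
 strip px [250. 113.] 48 (array([786.3, -13. ]), array([92.9,  5.1]), 89.5)
 strip px [193. 114.] 49 (array([784.2, 126.2]), array([92.9,  6. ]), 88.5)
```

Call:
move_arm([
  {"xyz": [0, 0, 0], "roll": 0, "grip": 28},
  {"xyz": [0, 0, 0], "roll": 0, "grip": 28},
  {"xyz": [0, 0, 0], "roll": 0, "grip": 28},
])

```text
time_s: 28.67
position: [0.4701, -0.0498, 0.134]
tcp_rot: [[0.999, -0.051, 0.0], [-0.051, -0.999, 0.0], [0.0, -0.0, -1.0]]
force: [-0.4, -0.1, -0.4]
opening: 0.277
grasp_force: 0.0
```

The pan was knocked by about (-7, -14) mm; I'll re-measure it once I hold the bar. First I grip the second bar.

Call:
move_arm([
  {"xyz": [0, 0, 20], "roll": 0, "grip": 28},
  {"xyz": [0, 0, 25], "roll": 0, "grip": 28},
  {"xyz": [0, 0, 20], "roll": 0, "grip": 28},
  {"xyz": [0, 0, 12], "roll": 0, "grip": 28},
  {"xyz": [0, 0, 5], "roll": 0, "grip": 28},
])

```text
time_s: 29.08
position: [0.4688, -0.0498, 0.0503]
tcp_rot: [[0.999, -0.052, -0.003], [-0.052, -0.999, 0.001], [-0.003, -0.001, -1.0]]
force: [-0.4, -0.7, -0.3]
opening: 0.28
grasp_force: 0.0
```

Call:
move_arm([
  {"xyz": [0, 0, 2], "roll": 0, "grip": 28},
  {"xyz": [0, 0, 0], "roll": 0, "grip": 28},
  {"xyz": [0, 0, 0], "roll": 0, "grip": 28},
  {"xyz": [0, 0, 0], "roll": 0, "grip": 28},
])

```text
time_s: 29.42
position: [0.4704, -0.0505, 0.0509]
tcp_rot: [[0.999, -0.052, 0.002], [-0.052, -0.999, -0.001], [0.002, 0.001, -1.0]]
force: [0.2, -0.4, -0.4]
opening: 0.28
grasp_force: 0.0
```

Call:
move_arm([
  {"xyz": [0, 0, 0], "roll": 0, "grip": 0},
  {"xyz": [0, 0, 0], "roll": 0, "grip": 0},
  {"xyz": [0, 0, 0], "roll": 0, "grip": 0},
  {"xyz": [0, 0, 0], "roll": 0, "grip": 0},
  {"xyz": [0, 0, 0], "roll": 0, "grip": 0},
])

```text
time_s: 29.83
position: [0.47, -0.0504, 0.0506]
tcp_rot: [[0.999, -0.052, 0.001], [-0.052, -0.999, -0.0], [0.001, 0.0, -1.0]]
force: [-0.7, 0.2, 5.4]
opening: 0.157
grasp_force: 30.0
```

Call:
move_arm([
  {"xyz": [0, 0, -10], "roll": 0, "grip": 0},
  {"xyz": [0, 0, -25], "roll": 0, "grip": 0},
  {"xyz": [0, 0, -25], "roll": 0, "grip": 0},
  {"xyz": [0, 0, -25], "roll": 0, "grip": 0},
  {"xyz": [0, 0, 0], "roll": 0, "grip": 0},
])

```text
time_s: 30.25
position: [0.4722, -0.0511, 0.1385]
tcp_rot: [[0.999, -0.052, 0.007], [-0.052, -0.999, -0.003], [0.008, 0.002, -1.0]]
force: [0.8, 1.0, -1.7]
opening: 0.153
grasp_force: 30.0
```

```bash
python3 b.py t3.png
```

```text
[ 0.4722 -0.0511  0.1385] 30.25
pan mask n 3855 rim (array([695.6, 116.4]), array([157.9, 150.8]), 86.9) all (array([695.6, 116.4]), array([157.9, 150.8]), 86.9)
 bar conf 0.93 n 485 z [0.004 0.025 0.033] (array([694. , 158.6]), array([119.5,  32.5]), 0.7)
   x range 0.6343 0.7539 mean [0.6877 0.1529 0.0219]
 wt 0.7 (array([648.2, 155.4]), array([27.3, 19.6]), 83.4) [0.6467 0.1546 0.0301] [0.6577 0.1698 0.04  ]
 strip px [251. 113.] 51 (array([785.7, -13.2]), array([93. ,  4.1]), 89.9)
 strip px [193. 114.] 49 (array([783.8, 126.2]), array([93.8,  6.4]), 89.8)
```

View pics/t3.png

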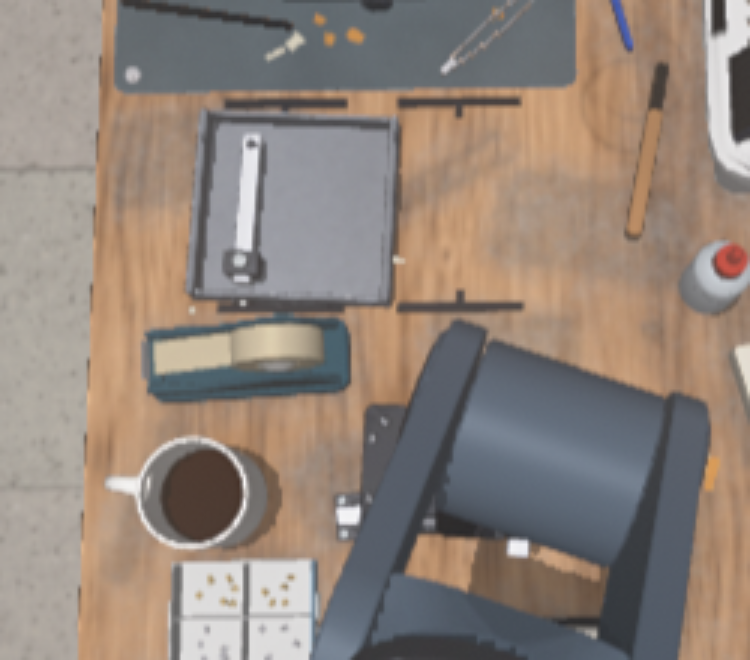

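The pan now stands at rest at (295,207) in the crop, still near the check mark, with bar 1 in it at (247,205). I place the second bar accordingly.

Call:
move_arm([
  {"xyz": [13, -11, 0], "roll": 0, "grip": 0},
  {"xyz": [25, -21.5, 0], "roll": 0, "grip": 0},
  {"xyz": [25, -21.5, 0], "roll": 0, "grip": 0},
  {"xyz": [25, -21.5, 0], "roll": 0, "grip": 0},
  {"xyz": [25, -21.5, 0], "roll": 0, "grip": 0},
])

```text
time_s: 30.87
position: [0.5873, 0.0417, 0.1328]
tcp_rot: [[0.999, -0.053, -0.004], [-0.053, -0.999, 0.0], [-0.004, -0.0, -1.0]]
force: [-0.0, 0.0, -1.1]
opening: 0.159
grasp_force: 30.0
```

Call:
move_arm([
  {"xyz": [25, -21.5, 0], "roll": 0, "grip": 0},
  {"xyz": [25, -21.5, 0], "roll": 0, "grip": 0},
  {"xyz": [25, -21.5, 0], "roll": 0, "grip": 0},
  {"xyz": [14.6, -13.4, 0], "roll": 0, "grip": 0},
  {"xyz": [0, 0, 0], "roll": 0, "grip": 0},
])

```text
time_s: 31.28
position: [0.6836, 0.1167, 0.1322]
tcp_rot: [[0.999, -0.05, 0.001], [-0.05, -0.999, 0.001], [0.001, -0.001, -1.0]]
force: [0.6, -0.4, -0.9]
opening: 0.155
grasp_force: 30.0
```

Call:
move_arm([
  {"xyz": [0, 0, 0], "roll": 0, "grip": 0},
  {"xyz": [0, 0, 0], "roll": 0, "grip": 0},
  {"xyz": [0, 0, 0], "roll": 0, "grip": 0},
  {"xyz": [0, 0, 0], "roll": 0, "grip": 0},
])

```text
time_s: 31.62
position: [0.68, 0.1128, 0.1344]
tcp_rot: [[0.999, -0.053, -0.002], [-0.053, -0.999, -0.0], [-0.002, 0.0, -1.0]]
force: [-0.0, -0.2, -1.6]
opening: 0.158
grasp_force: 30.0
```

```bash
python3 - <<'E'
from m import *
s=bot.read_state(); print(np.round(s['position'],4),s['grasp_force'],s['opening'])
im,d=bot.capture('side'); print([(round(r['conf'],2),c2w(r['at'],'side').round(3)) for r in bot.spot_in('pan','side')])
pan(d,im,'side'); save(im[90:280,80:340],'s7.png',3)
E
```

```text
[0.68   0.1128 0.1344] 29.998044669628143 0.1577921945308193
[(0.92, array([0.703, 0.106, 0.004])), (0.19, array([ 0.786, -0.025,  0.   ]))]
pan mask n 4780 rim (array([697.2, 117.8]), array([162. , 151.5]), 87.2) all (array([697.7,  97.8]), array([204.1, 199.7]), 88.0)
```

View pics/s7.png

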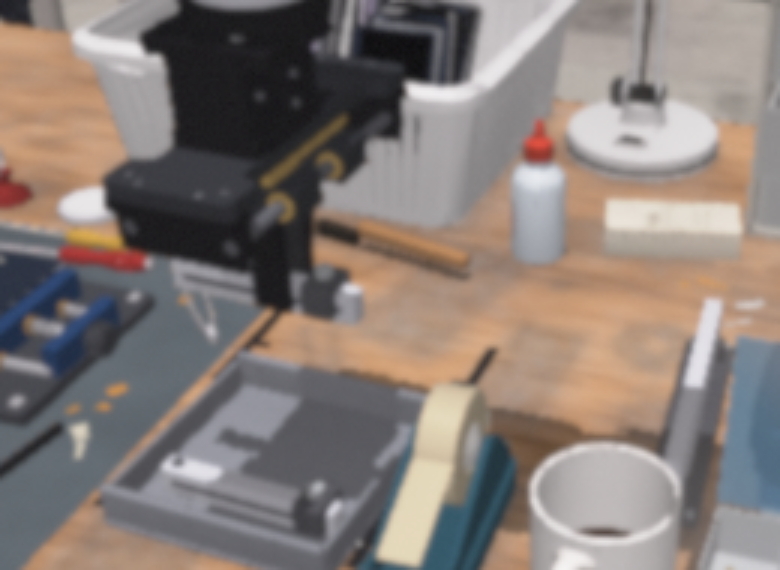

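Bar 2 is held above the pan's middle, bar 1 lies flat at (250,490). Lowering.

Call:
move_arm([
  {"xyz": [0, 0, 20], "roll": 0, "grip": 0},
  {"xyz": [0, 0, 25], "roll": 0, "grip": 0},
  {"xyz": [0, 0, 25], "roll": 0, "grip": 0},
  {"xyz": [0, 0, 20], "roll": 0, "grip": 0},
  {"xyz": [0, 0, 15], "roll": 0, "grip": 0},
])

```text
time_s: 32.18
position: [0.6801, 0.1134, 0.0283]
tcp_rot: [[0.999, -0.053, -0.002], [-0.053, -0.999, -0.0], [-0.002, 0.0, -1.0]]
force: [0.3, 0.4, -2.0]
opening: 0.154
grasp_force: 30.0
```

Call:
move_arm([
  {"xyz": [0, 0, 8], "roll": 0, "grip": 0},
  {"xyz": [0, 0, 4], "roll": 0, "grip": 0},
  {"xyz": [0, 0, 0], "roll": 0, "grip": 0},
  {"xyz": [0, 0, 0], "roll": 0, "grip": 0},
  {"xyz": [0, 0, 0], "roll": 0, "grip": 0},
])

```text
time_s: 32.6
position: [0.6824, 0.1138, 0.0196]
tcp_rot: [[0.999, -0.052, 0.003], [-0.052, -0.999, 0.0], [0.003, -0.0, -1.0]]
force: [-0.2, 0.2, -1.3]
opening: 0.157
grasp_force: 30.0
```

Call:
move_arm([
  {"xyz": [0, 0, 3], "roll": 0, "grip": 0},
  {"xyz": [0, 0, 2], "roll": 0, "grip": 0},
  {"xyz": [0, 0, 1.5], "roll": 0, "grip": 0},
  {"xyz": [0, 0, 0], "roll": 0, "grip": 0},
  {"xyz": [0, 0, 0], "roll": 0, "grip": 0},
])

```text
time_s: 33.02
position: [0.681, 0.1138, 0.0115]
tcp_rot: [[0.999, -0.052, -0.0], [-0.052, -0.999, 0.0], [-0.0, 0.0, -1.0]]
force: [-0.2, 0.1, -1.8]
opening: 0.161
grasp_force: 30.0
```

Call:
move_arm([
  {"xyz": [0, 0, 1.5], "roll": 0, "grip": 0},
  {"xyz": [0, 0, 1], "roll": 0, "grip": 0},
  {"xyz": [0, 0, 0], "roll": 0, "grip": 0},
  {"xyz": [0, 0, 0], "roll": 0, "grip": 0},
])

```text
time_s: 33.35
position: [0.6814, 0.1138, 0.0097]
tcp_rot: [[0.999, -0.052, 0.001], [-0.052, -0.999, -0.0], [0.001, -0.0, -1.0]]
force: [0.2, -0.8, 2.9]
opening: 0.158
grasp_force: 30.0
```

Call:
move_arm([
  {"xyz": [0, 0, -0.5], "roll": 0, "grip": 20},
  {"xyz": [0, 0, 0], "roll": 0, "grip": 28},
  {"xyz": [0, 0, 0], "roll": 0, "grip": 28},
  {"xyz": [0, 0, 0], "roll": 0, "grip": 28},
  {"xyz": [0, 0, -10], "roll": 0, "grip": 28},
])

```text
time_s: 33.77
position: [0.6794, 0.1137, 0.0177]
tcp_rot: [[0.999, -0.052, -0.005], [-0.052, -0.999, -0.0], [-0.005, 0.0, -1.0]]
force: [-1.0, -0.1, 0.0]
opening: 0.275
grasp_force: 0.0
```

Call:
move_arm([
  {"xyz": [0, 0, -20], "roll": 0, "grip": 30},
  {"xyz": [0, 0, -30], "roll": 0, "grip": 30},
  {"xyz": [0, 0, -30], "roll": 0, "grip": 30},
  {"xyz": [8, 24, 0], "roll": 0, "grip": 30},
  {"xyz": [8, 24, 0], "roll": 0, "grip": 30},
])

```text
time_s: 34.18
position: [0.6966, 0.066, 0.1037]
tcp_rot: [[0.999, -0.049, 0.007], [-0.049, -0.999, -0.0], [0.007, -0.0, -1.0]]
force: [-0.6, -0.6, -0.3]
opening: 0.3
grasp_force: 0.0
```

Call:
move_arm([
  {"xyz": [8, 24, 0], "roll": 0, "grip": 30},
  {"xyz": [0, 0, 0], "roll": 0, "grip": 30},
  {"xyz": [0, 0, 0], "roll": 0, "grip": 30},
  {"xyz": [0, 0, 0], "roll": 0, "grip": 30},
  {"xyz": [0, 0, 0], "roll": 0, "grip": 30},
])

```text
time_s: 34.6
position: [0.7008, 0.0417, 0.0996]
tcp_rot: [[0.999, -0.051, -0.001], [-0.051, -0.999, 0.0], [-0.001, -0.0, -1.0]]
force: [-0.2, -0.0, -0.1]
opening: 0.302
grasp_force: 0.0
```

```bash
python3 - <<'E'
from m import *
s=bot.read_state(); print(np.round(s['position'],4),s['opening'])
im,d=bot.capture('side'); pan(d,im,'side'); bars(d,'side'); save(im[90:280,80:340],'s8.png',3)
E
```

```text
[0.7008 0.0417 0.0996] 0.3020707675946035
pan mask n 3834 rim (array([697.6, 118.1]), array([161.4, 152.6]), 87.1) all (array([689.8, 102.6]), array([211. , 196.2]), -5.3)
 bar conf 0.98 n 845 z [0.006 0.021 0.03 ] (array([702.3, 145. ]), array([136.5,  41.8]), -7.9)
   x range 0.6357 0.7695 mean [0.6896 0.159  0.0194]
 bar conf 0.68 n 135 z [0.019 0.028 0.035] (array([654.4, 119.7]), array([25.2, 18.8]), -84.9)
   x range 0.6453 0.6641 mean [0.653  0.1233 0.0277]
 bar conf 0.6 n 774 z [0.005 0.022 0.03 ] (array([694. , 104.5]), array([144.3,  61.1]), -15.8)
   x range 0.6268 0.7664 mean [0.6893 0.1183 0.0193]
 wt 0.8 (array([649.1, 158.8]), array([28.4, 16.9]), 87.1) [0.6481 0.1643 0.0258] [0.6581 0.1728 0.0364]
```

View pics/s8.png

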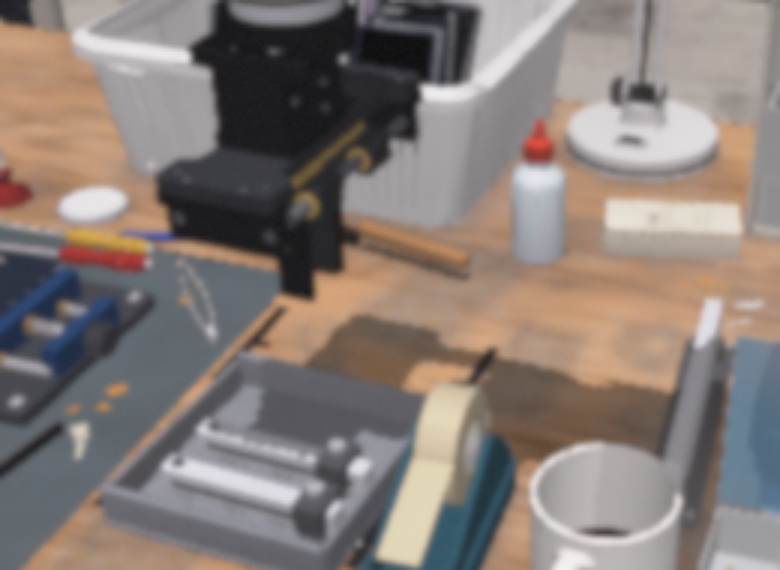

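Both bars lie flat in the pan, at (260,440) and (250,490). I go down over the right side wall.

Call:
move_arm([
  {"xyz": [0, 1, 20], "roll": 0, "grip": 30},
  {"xyz": [0, 0, 22], "roll": 0, "grip": 30},
  {"xyz": [0, 0, 18], "roll": 0, "grip": 30},
  {"xyz": [0, 0, 10], "roll": 0, "grip": 30},
  {"xyz": [0, 0, 0], "roll": 0, "grip": 30},
])

```text
time_s: 35.22
position: [0.6991, 0.0402, 0.0267]
tcp_rot: [[0.999, -0.052, -0.006], [-0.052, -0.999, 0.001], [-0.006, -0.0, -1.0]]
force: [-1.2, 0.2, -0.8]
opening: 0.298
grasp_force: 0.0
```

Call:
move_arm([
  {"xyz": [0, 0, 8], "roll": 0, "grip": 30},
  {"xyz": [0, 0, 7], "roll": 0, "grip": 30},
  {"xyz": [0, 0, 0], "roll": 0, "grip": 30},
  {"xyz": [0, 0, 0], "roll": 0, "grip": 30},
  {"xyz": [0, 0, 0], "roll": 0, "grip": 30},
])

```text
time_s: 35.63
position: [0.7019, 0.0396, 0.0153]
tcp_rot: [[0.999, -0.052, 0.001], [-0.052, -0.999, -0.0], [0.001, 0.0, -1.0]]
force: [0.8, 0.2, 0.2]
opening: 0.301
grasp_force: 0.0
```

Call:
move_arm([
  {"xyz": [0, 0, 0], "roll": 0, "grip": 0},
  {"xyz": [0, 0, 0], "roll": 0, "grip": 0},
  {"xyz": [0, 0, 0], "roll": 0, "grip": 0},
  {"xyz": [0, 0, 0], "roll": 0, "grip": 0},
  {"xyz": [0, 0, 0], "roll": 0, "grip": 0},
])

```text
time_s: 36.05
position: [0.7015, 0.0399, 0.0149]
tcp_rot: [[0.999, -0.052, 0.0], [-0.052, -0.999, 0.0], [0.0, -0.001, -1.0]]
force: [-0.3, 1.2, 1.3]
opening: 0.076
grasp_force: 30.0
```

Call:
move_arm([
  {"xyz": [0, 0, 0], "roll": 0, "grip": 0},
  {"xyz": [0, 0, 0], "roll": 0, "grip": 0},
  {"xyz": [0, 0, 0], "roll": 0, "grip": 0},
])

```text
time_s: 36.3
position: [0.7015, 0.0399, 0.0149]
tcp_rot: [[0.999, -0.052, 0.0], [-0.052, -0.999, 0.0], [0.0, -0.0, -1.0]]
force: [0.0, 1.8, 2.2]
opening: 0.079
grasp_force: 30.0
```

Call:
move_arm([
  {"xyz": [0.5, 6, 0], "roll": 0, "grip": 0},
  {"xyz": [1, 12, 0], "roll": 0, "grip": 0},
  {"xyz": [1, 12, 0], "roll": 0, "grip": 0},
  {"xyz": [1, 12, 0], "roll": 0, "grip": 0},
  {"xyz": [1, 12, 0], "roll": 0, "grip": 0},
])

```text
time_s: 36.72
position: [0.703, -0.0132, 0.0149]
tcp_rot: [[0.999, -0.052, 0.0], [-0.052, -0.999, 0.003], [-0.0, -0.003, -1.0]]
force: [-0.3, 4.9, 4.0]
opening: 0.077
grasp_force: 30.0
```

Call:
move_arm([
  {"xyz": [1.2, 12, 0], "roll": 0, "grip": 0},
  {"xyz": [1.2, 12, 0], "roll": 0, "grip": 0},
  {"xyz": [1.2, 12, 0], "roll": 0, "grip": 0},
  {"xyz": [1.2, 12, 0], "roll": 0, "grip": 0},
  {"xyz": [1.2, 12, 0], "roll": 0, "grip": 0},
])

```text
time_s: 37.13
position: [0.7057, -0.0734, 0.0149]
tcp_rot: [[0.999, -0.052, -0.0], [-0.052, -0.999, 0.003], [-0.0, -0.003, -1.0]]
force: [-0.7, 5.9, 4.1]
opening: 0.079
grasp_force: 30.0
```

Call:
move_arm([
  {"xyz": [1.2, 10, 0], "roll": 0, "grip": 0},
  {"xyz": [0.5, 5, 0], "roll": 0, "grip": 0},
  {"xyz": [0, 0, 0], "roll": 0, "grip": 0},
  {"xyz": [0, 0, 0], "roll": 0, "grip": 0},
  {"xyz": [0, 0, 0], "roll": 0, "grip": 0},
])

```text
time_s: 37.55
position: [0.7069, -0.0908, 0.0149]
tcp_rot: [[0.999, -0.051, 0.0], [-0.051, -0.999, -0.002], [0.0, 0.002, -1.0]]
force: [-0.6, -1.5, 3.9]
opening: 0.077
grasp_force: 30.0
```

Call:
move_arm([
  {"xyz": [0, 0, 0], "roll": 0, "grip": 30},
  {"xyz": [0, 0, 0], "roll": 0, "grip": 30},
  {"xyz": [0, 0, 0], "roll": 0, "grip": 30},
  {"xyz": [0, 0, -10], "roll": 0, "grip": 30},
  {"xyz": [0, 0, -35], "roll": 0, "grip": 30},
])

```text
time_s: 37.97
position: [0.7019, -0.0884, 0.0538]
tcp_rot: [[0.999, -0.052, -0.013], [-0.052, -0.999, 0.004], [-0.013, -0.003, -1.0]]
force: [-0.7, 0.1, -1.3]
opening: 0.285
grasp_force: 0.0
```

Call:
move_arm([
  {"xyz": [0, 0, -40], "roll": 0, "grip": 30},
  {"xyz": [0, 0, -40], "roll": 0, "grip": 30},
  {"xyz": [-36, -4, -10], "roll": 0, "grip": 30},
  {"xyz": [-36, -4, 0], "roll": 0, "grip": 30},
  {"xyz": [-36, -4, 0], "roll": 0, "grip": 30},
])

```text
time_s: 38.38
position: [0.5996, -0.0722, 0.1519]
tcp_rot: [[0.999, -0.052, 0.004], [-0.052, -0.999, -0.001], [0.005, 0.001, -1.0]]
force: [0.4, 0.8, -0.3]
opening: 0.303
grasp_force: 0.0
```

Call:
move_arm([
  {"xyz": [-36, -4, 0], "roll": 0, "grip": 30},
  {"xyz": [-36, -4, 0], "roll": 0, "grip": 30},
  {"xyz": [-36, -4, 0], "roll": 0, "grip": 30},
  {"xyz": [-36, -4, 0], "roll": 0, "grip": 30},
  {"xyz": [0, 0, 0], "roll": 0, "grip": 30},
])

```text
time_s: 38.8
position: [0.4457, -0.0449, 0.1489]
tcp_rot: [[0.999, -0.051, -0.014], [-0.051, -0.999, 0.005], [-0.014, -0.004, -1.0]]
force: [-0.8, 0.4, -0.0]
opening: 0.298
grasp_force: 0.0
```

```bash
python3 b.py t4.png
```

```text
[ 0.4457 -0.0449  0.1489] 38.8
pan mask n 3529 rim (array([700.5, -14.6]), array([158. , 151.2]), 87.0) all (array([700.4, -14.6]), array([158. , 151.4]), 87.0)
 bar conf 0.64 n 453 z [0.004 0.025 0.033] (array([701.7, -13.2]), array([126.9,  30.9]), -1.2)
   x range 0.6383 0.7651 mean [ 0.694  -0.0166  0.022 ]
 strip px [193. 114.] 50 (array([781.8, 126.5]), array([93.4, 12.1]), 89.4)
```

View pics/t4.png

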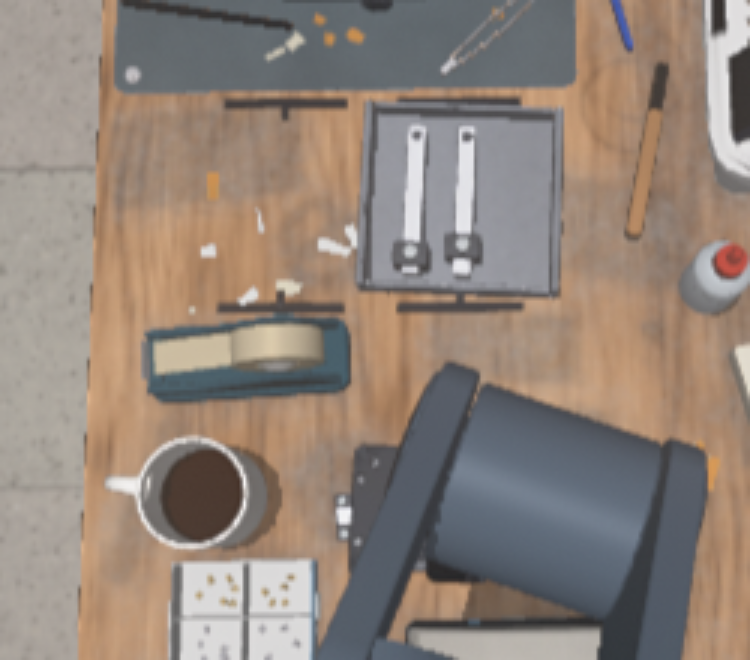

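The pan is centred on the parking mark at (460,200), with both bars flat in it at (413,200) and (465,200). The robot is clear, so I hand in.

```bash
python3 -c "
from rig import bot
print(bot.hand_in())"
```

```text
the job is handed in; nothing more can be done
None
```

Job handed in, with no verdict shown: both bars (only two were present) balanced level together on the rail, and the loaded pan now stands about 1 mm from the parking mark's centre and 3° off square.

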